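# Seal a storage dish under the juicer's vacuum nozzle

## Task

Slide the lidded dish along the worktop, without lifting it, until the red valve in its lid sits centred under the rubber nozzle of the juicer, and let go of it. Then push the orange dome down until you feel the nozzle seat on the valve, keep it pressed firmly but gently for about a second, and let the dome spring back up. Leave the dish under the nozzle and do not disturb the other things.

Things in the scene. Friction and masses are not known exactly. Their poses are not given: they have to be found in the camera images.
- juicer: Fixed electric juicer, z up; origin on the worktop straight below the nozzle. Round white body 132 mm in diameter, centred at x = +190 mm, orange cone on top up to 239 mm. Its white head overhangs the open worktop: x -55 to +190, y -40 to +40, z 135 to 180 mm. With the dish in place its handle is below the head's -x edge: grip it with the tool leaning back to -x, not straight down.
- dome (a joint): How far the orange press dome on the head (60 mm in diameter, straight above the nozzle) is pushed straight down with the nozzle, m: 0 = up, at most 0.032; it springs back. It takes 2 N to start, 3 N where the nozzle meets the valve (about 22 mm down); beyond that all added force goes onto the lid, which hardly gives.
- dome_top (a point): Top centre of the orange dome, 235 mm above the worktop when up.
- nozzle: Round black rubber nozzle foot, 24 mm in diameter, on a steel stem 12 mm in diameter below the head. Origin at the centre of its underside, 87 mm above the worktop when the dome is up.
- dish: Loose blue ceramic storage dish with white lid, 122 mm (x) by 112 mm (y) by 62 mm tall, 0.4 to 0.85 kg. Origin at the centre of its underside, z up. A black stub handle stands out from its -x side.
- handle (a point): Grip point of the dish's handle, at dish (-84, 0, 42) mm. The handle is an upright flat bar 16 mm thick (y), 26 mm high (z 29 to 55 mm), from x = -58 to -108 mm. Axes as the dish's.
- valve (a point): Top centre of the red valve, a button 12 mm in diameter standing 3 mm above the lid (65 mm above the worktop), at dish (-32, 12, 65) mm. A black disc 24 mm in diameter, as large as the nozzle foot, surrounds it, and two thin black lines across the lid cross at it.
- bowl: Loose glass collecting bowl, 120 mm in diameter, 60 mm tall; leave alone. Origin at the centre of its underside.
- measure: Loose aluminium measuring cup, 72 mm in diameter, 75 mm tall, handle to its +y; leave alone. Origin at the centre of its underside.
- jug: Loose white ceramic jug with wooden twist cap, 88 mm in diameter, 145 mm tall, handle to its +y; leave alone. Origin at the centre of its underside.
There are look-alikes about, which are no part of the job. Leave any green look-alike of the dish alone.

How it is judged:
By the outcome, as a careful person would: the job done as asked, in the order asked, and still so for the second after the job is handed in, with the robot touching nothing.
It also fails if it takes over 61 s, if anything falls off the work surface, if the arm or the gripper's body presses on something with over 40 N, if the wrist force passes 120 N, or if a joint passes its speed limit or range.

## Robot

A 6-joint arm with a two-finger parallel gripper is mounted at the origin on the work surface. World frame = base frame: x ahead of the robot, y to its left, z up, the work surface at z = 0. Lengths are in m, angles in rad, forces in N, time in s.
With the tool pointing down it reaches from about 0.35 to 0.775 m from the base axis. Payload 7.3 kg.
Tool frame: the origin (TCP) lies between the finger pads; the fingertips stand 25 mm ahead of it and the grasp point (between the pads) lies 6 mm ahead of it; y points along the fingers, z is the direction in which the jaws open and shut, and the axes are right-handed (so a half turn about y gives the same grasp; the last joint's range is limited). The gripper opens to 92 mm and grips with 3 to 60 N. Pads are 19 mm wide; open, the fingers measure 130 mm over their backs; the gripper's body (75 mm by 190 mm) begins 47 mm behind the grasp point.
Start: joints at [-1.319, 0.342, 1.524, -0, 1.275, -0.146], TCP at [0.203, -0.484, 0.252] pointing down, gripper open.
Joint ranges: [-2.53, 2.53], [-0.77, 2.02], [0.04, 2.7], [-1, 4.14], [0.28, 2.66], [-3.11, 3.11]. Speed limits (rad/s): [2.57, 2.57, 3.14, 3.14, 3.14, 3.14].

## Interface

Orientations are given as [roll, pitch, yaw] about the fixed x, y, z axes, in that order (R = Rz(yaw) Ry(pitch) Rx(roll)).
In Python, from cell import sensors, read_camera, hand_in gives the robot as it stands. The module is installed in compiled form; this text tells all that it offers.
- The arm moves only by the tool send_rows, never from a script. Its argument "motion" is a list that holds one entry, the list of rows, each a list of 4 numbers: the shift along the tool's x, y, z in m, then the turn about the tool's y in degrees. In form: [[[tx, ty, tz, twist], ...]]. A call has 1 to 8 rows; each row is the pose to reach, as a shift and turn from the pose measured when the call began, along the tool's axes at that moment; what a row does not reach only later rows make up. A row lasts 1/10 s, in which the tool goes at most 50 mm and 8.59 degrees, less where a joint would pass 70% of its speed; a pose out of reach is approached as far as the arm can. A call with a gripper value outside its range is refused whole. "gripper" is the opening, from 0 (shut) to 1 (fully open), set as the call begins (left out, the last holds). The fingers move at their own pace and stop on an object; "grip_force" is the grip in N (left out, the last holds). Time passes only in rows, so rows that repeat a pose let the fingers close. It gives the time, the measured TCP pose, the force and the opening at its end, in the units of the state.
- sensors.observe(): the state, without advancing time (a new reading comes with each control period).
- read_camera(name): name is "scene" or "top"; returns a dict with "frame" (400x640x3 uint8, red, green, blue), "fx", "fy", "cx", "cy" (pixels), "distortion" ([k1, k2, p1, p2, k3] as OpenCV has them; the pictures are not rectified), "extrinsics" (4x4, takes a point from world to camera coordinates). Camera axes: x right, y up, looking along -z (the intrinsics and any distortion apply to the point x, -y, -z); pixel columns grow to the right and rows downward; lengths in m; the calibration is good to about 2 mm. A picture is of the moment at which its call begins. There is no depth.
- hand_in(): hands the job in, once; it reports no verdict.
The state is a dict: "time": time; "qpos": joint angles; "qvel": joint speeds; "joint_efforts": joint torques, N m; "tool_pos": TCP position; "tool_rot": TCP orientation; "contact_force": force on the tool from outside, world axes, zero at the start; "torque": the same for the moment, N m; "opening": finger opening in m.
Only numpy, scipy, OpenCV 4.12 (cv2) and the standard library are available. Lean on these libraries where they do the work, as an engineer would, in place of code of your own. Each camera call takes 0.05 s, during which the arm holds its last target.

## Working session

There is one attempt and no reset: what is moved stays moved. The work goes in short steps, Python scripts to look and compute and a tool call to move; the robot and the scene stay as the last step left them, time stands still between calls to the robot, and variables do not carry over. Pictures are saved under pics/ and viewed, and the job is handed in when it is done.

Besides the shell and the picture viewer there is one more tool, called after "Request:" by a JSON object that holds its "fn" and its "kwargs", one argument or row to a line. send_rows: Moves the arm, as the interface text tells. Its arguments: {"type":"object","properties":{"motion":{"type":"array"},"gripper":{"type":"number"},"grip_force":{"type":"number"}},"required":["motion"]}

```bash
mkdir -p pics
python3 - <<'E'
from cell import sensors, read_camera
import cv2, numpy as np
s=sensors.observe(); print(s)
for n in ("scene","top"):
    c=read_camera(n); cv2.imwrite(f"pics/{n}0.png",c["frame"][:,:,::-1]); print(n,c["fx"],c["fy"],c["cx"],c["cy"],c["distortion"]); print(np.round(c["extrinsics"],4).tolist())
E
```

```text
{'time': 0.0, 'qpos': array([-1.31901195e+00,  3.42696614e-01,  1.52501291e+00, -2.54535652e-05,
        1.27538516e+00, -1.46037837e-01]), 'qvel': array([-0.00144249,  0.00068029, -0.00080475, -0.0016562 ,  0.00246525,
        0.00045722]), 'joint_efforts': array([-3.87607565e-05, -4.31239772e+01, -2.44225395e+01,  7.15652341e-02,
        5.58597723e-02, -1.32559417e-04]), 'tool_pos': array([ 0.20329461, -0.48364533,  0.25105991]), 'tool_rot': array([-1.57228591e+00,  1.94493594e-04, -2.74376316e+00]), 'contact_force': array([ 0.81356926, -0.45321586, -0.44894237]), 'torque': array([ 0.0144727 ,  0.03486395, -0.00140472]), 'opening': 0.09169420137479599}
scene 437.4322637097497 437.4322637097497 322.3016329782448 204.58306829279243 [-0.02595873  0.          0.          0.          0.        ]
[[0.6209, 0.7838, -0.0111, -0.3831], [-0.6409, 0.5158, 0.5685, 0.2034], [0.4513, -0.3459, 0.8226, -1.3154], [0.0, 0.0, 0.0, 1.0]]
top 381.79089778305496 381.79089778305496 316.9102132029886 200.23517832221327 [0.01481607 0.         0.         0.         0.        ]
[[-0.0245, -0.9997, -0.0039, 0.0888], [0.9954, -0.0248, 0.0922, -0.5434], [-0.0923, -0.0016, 0.9957, -1.0162], [0.0, 0.0, 0.0, 1.0]]
```

View pics/scene0.png

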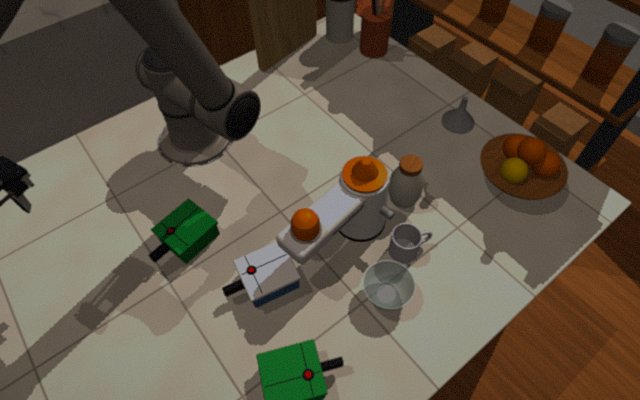

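View pics/top0.png

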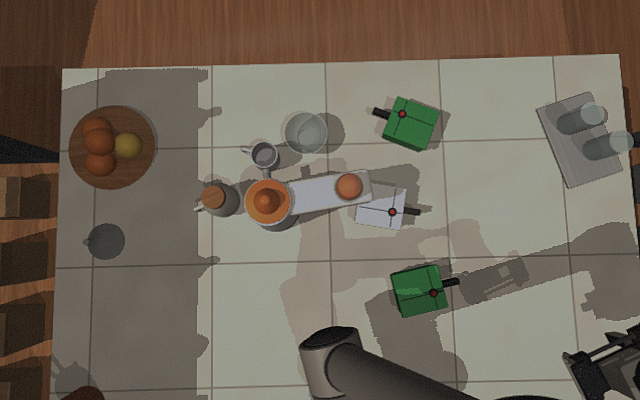

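```bash
cat > h.py <<'E'
import numpy as np, cv2
from cell import sensors, read_camera
def cam(n):
    c=read_camera(n); c["K"]=np.array([[c["fx"],0,c["cx"]],[0,c["fy"],c["cy"]],[0,0,1.]]);c["d"]=np.array(c["distortion"],float);c["E"]=np.array(c["extrinsics"]);return c
F=np.diag([1,-1,-1.])
def proj(c,P):
    P=np.atleast_2d(np.array(P,float)); R=F@c["E"][:3,:3]; t=F@c["E"][:3,3]
    return cv2.projectPoints(P,cv2.Rodrigues(R)[0],t,c["K"],c["d"])[0][:,0]
def ray(c,uv):
    p=cv2.undistortPoints(np.array([[uv]],float),c["K"],c["d"])[0,0]
    R=F@c["E"][:3,:3]; t=F@c["E"][:3,3]
    d=R.T@np.array([p[0],p[1],1]); return -R.T@t, d/np.linalg.norm(d)
def atz(c,uv,z):
    o,d=ray(c,uv); return o+d*(z-o[2])/d[2]
def tri(c1,u1,c2,u2):
    (o1,d1),(o2,d2)=ray(c1,u1),ray(c2,u2)
    A=sum(np.eye(3)-np.outer(d,d) for d in(d1,d2)); b=sum((np.eye(3)-np.outer(d,d))@o for o,d in((o1,d1),(o2,d2)))
    p=np.linalg.solve(A,b); gap=np.linalg.norm(np.cross(p-o1,d1))+np.linalg.norm(np.cross(p-o2,d2)); return p,gap
def crop(c,x0,y0,x1,y1,f,name):
    im=cv2.resize(c["frame"][y0:y1,x0:x1],None,fx=f,fy=f,interpolation=cv2.INTER_CUBIC); 
    im=np.clip(im.astype(float)*1.4,0,255).astype(np.uint8)
    cv2.imwrite("pics/"+name,im[:,:,::-1])
def redcent(c,x0,y0,x1,y1):
    f=c["frame"][y0:y1,x0:x1].astype(int); m=(f[...,0]>90)&(f[...,1]<60)&(f[...,2]<60)
    w=m*(f[...,0]-f[...,1]); ys,xs=np.mgrid[y0:y1,x0:x1]; return np.array([(w*xs).sum()/w.sum(),(w*ys).sum()/w.sum()]),m.sum()
E
python3 - <<'E'
from h import *
t=cam("top"); s=cam("scene")
crop(t,230,160,440,240,3.8,"t1.png"); crop(s,215,140,415,320,3.3,"s1.png")
a,n=redcent(t,380,200,405,222); b,m=redcent(s,240,258,262,282); print(a,n,b,m)
print("valve",tri(t,a,s,b))
def orange(c,x0,y0,x1,y1):
    f=c["frame"][y0:y1,x0:x1].astype(int); m=((f[...,0]>100)&(f[...,2]<0.6*f[...,0])).astype(np.uint8)
    cn=max(cv2.findContours(m,0,1)[0],key=cv2.contourArea); e=cv2.fitEllipse(cn); return np.array(e[0])+[x0,y0],e[1:]
print(orange(t,325,165,372,207),orange(s,285,200,325,243))
E
```

```text
[392.07350216 211.56701668] 17 [250.88824214 269.33372138] 20
valve (array([ 0.50746693, -0.11993029,  0.0644866 ]), np.float64(0.0010527151172675872))
(array([348.21976471, 185.8467598 ]), ((22.56852149963379, 24.836952209472656), 57.16500473022461)) (array([304.58445549, 218.17657661]), ((20.33051872253418, 25.311674118041992), 90.95835876464844))
```

View pics/t1.png

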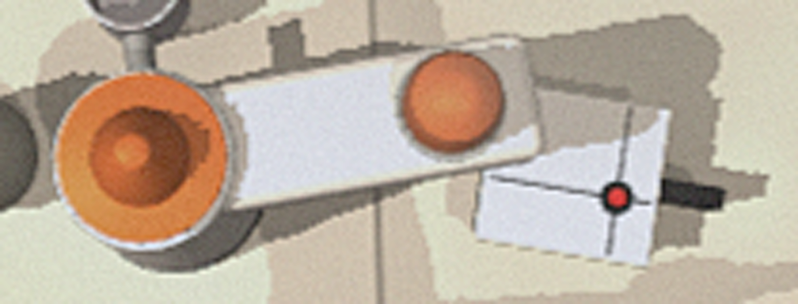

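View pics/s1.png

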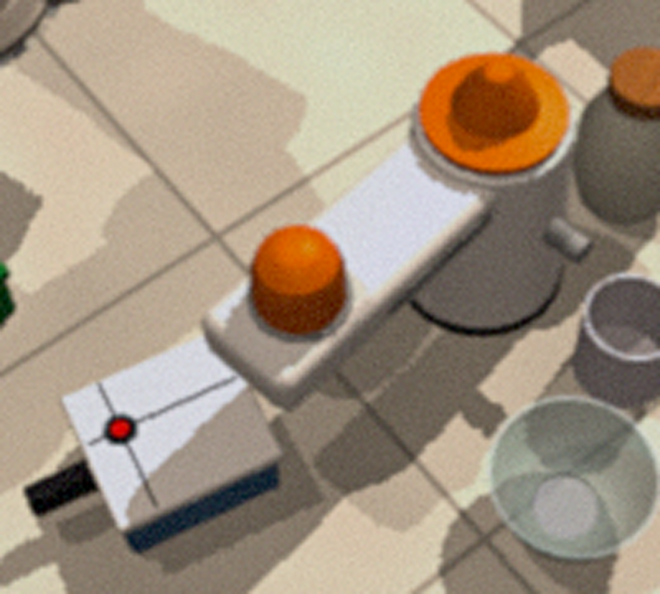

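```bash
cat > fit.py <<'E'
from h import *
from scipy.optimize import least_squares
t=cam("top"); s=cam("scene")
def mask(c,x0,y0,x1,y1):
    f=c["frame"][y0:y1,x0:x1].astype(int); m=((f[...,0]>60)&(f[...,2]<0.55*f[...,0])&(f[...,0]-f[...,1]>20)).astype(np.uint8)
    n,l,st,ce=cv2.connectedComponentsWithStats(m); k=1+np.argmax(st[1:,4]); ys,xs=np.nonzero(l==k)
    return np.array([xs.mean()+x0,ys.mean()+y0]),st[k,4],(xs.min()+x0,xs.max()+x0,ys.min()+y0,ys.max()+y0)
a=np.linspace(0,2*np.pi,48,endpoint=False)
def hullcent(c,P):
    h=cv2.convexHull(proj(c,P).astype(np.float32)); M=cv2.moments(h); return np.array([M["m10"]/M["m00"],M["m01"]/M["m00"]]),M["m00"]
def dome(x,y,zb=.18,r=.03,zc=.205):
    P=[]
    for z in (zb,zc): P+=[(x+r*np.cos(b),y+r*np.sin(b),z) for b in a]
    for e in np.linspace(.1,1.5,10): P+=[(x+r*np.cos(e)*np.cos(b),y+r*np.cos(e)*np.sin(b),zc+r*np.sin(e)) for b in a]
    return P
dm=[(t,)+mask(t,325,165,372,207),(s,)+mask(s,285,200,325,243)]
for d in dm: print(d[1:])
for d in dm:
    r=least_squares(lambda p:hullcent(d[0],dome(*p))[0]-d[1],[.56,-.02]); print("dome single",r.x,hullcent(d[0],dome(*r.x))[1],d[2])
r=least_squares(lambda p:np.r_[[hullcent(d[0],dome(*p))[0]-d[1] for d in dm]].ravel(),[.56,-.02]); print("dome both",r.x,r.fun)
bm=[(t,)+mask(t,235,172,300,230),(s,)+mask(s,335,150,392,196)]
for d in bm: print(d[1:])
# bowl of juicer: circle R at zc plus cone tip .239
def cone(x,y,z,R): return [(x+R*np.cos(b),y+R*np.sin(b),z) for b in a]+[(x,y,.239)]
def f(p):
    o=[]
    for d in bm:
        c,A=hullcent(d[0],cone(*p)); o+=[*(c-d[1]),(np.sqrt(A)-np.sqrt(d[2]))]
    return o
r2=least_squares(f,[.54,.16,.2,.06]); print("cone",r2.x,r2.fun)
v=r2.x[:2]-r.x; print("dist",np.linalg.norm(v),"yaw",np.degrees(np.arctan2(v[1],v[0])))
E
python3 fit.py
```

```text
(array([348.39960239, 186.22465209]), np.int32(503), (np.int64(336), np.int64(361), np.int64(174), np.int64(199)))
(array([304.73386034, 224.20948617]), np.int32(759), (np.int64(291), np.int64(319), np.int64(208), np.int64(240)))
dome single [0.55988032 0.00249671] 580.4471984403208 503
dome single [0.55765087 0.00348472] 801.8154520180542 759
dome both [0.55889064 0.00295795] [-0.1876391   0.43435633  0.15886284  0.53498086]
(array([267.0071708 , 200.96219035]), np.int32(1534), (np.int64(245), np.int64(289), np.int64(179), np.int64(223)))
(array([364.30972118, 173.83270535]), np.int32(1327), (np.int64(342), np.int64(387), np.int64(156), np.int64(192)))
cone [0.53195501 0.18970881 0.19292721 0.0514037 ] [-0.21465486 -0.24969499  0.52971436 -0.21217688  0.12881535 -0.57733008]
dist 0.18868335735946137 yaw 98.20733824307538
```

Run:
```python
from h import *
t=cam("top"); s=cam("scene")
print("dish valve etc; lid corners z=.062")
g=lambda x,y:(230+(x+.5)/3.8-.5,160+(y+.5)/3.8-.5)
for n,p,z in (("c1",(669,110),.062),("c2",(650,265),.062),("c3",(475,238),.062),("lineA",(490,178),.062),("lineA2",(655,203),.062),("lB1",(630,105),.062),("lB2",(610,256),.062),("hend1",(726,185),.055),("hend2",(722,210),.055),("bowl",((305-230)*3.8,(132-160)*3.8),.06),("measure",((264-230)*3.8,(155-160)*3.8),.075),("jug",((213-230)*3.8,(199-160)*3.8),.145)):
    print(n,np.round(atz(t,g(*p),z),4))
```

```text
dish valve etc; lid corners z=.062
c1 [ 0.5671 -0.1592  0.062 ]
c2 [ 0.4603 -0.1413  0.062 ]
c3 [ 0.4817 -0.0219  0.062 ]
lineA [ 0.5229 -0.0337  0.062 ]
lineA2 [ 0.5028 -0.1466  0.062 ]
lB1 [ 0.5712 -0.1324  0.062 ]
lB2 [ 0.4671 -0.1141  0.062 ]
hend1 [ 0.5145 -0.1979  0.055 ]
hend2 [ 0.4972 -0.1943  0.055 ]
bowl [0.7277 0.1037 0.06  ]
measure [0.6646 0.2122 0.075 ]
jug [0.5445 0.3267 0.145 ]
```

Request:
{"fn": "send_rows", "kwargs": {
  "motion": [
    [[0,0,-0.05,0],[0,0,-0.1,0],[0,0,-0.15,0],[0,0,-0.2,0],[0,0,-0.25,0],[0,0,-0.28,0],[0,0,-0.28,0],[0,0,-0.28,0]]
  ]
}}

```text
time: 1.2
tool_pos: [0.0949, -0.2262, 0.2522]
tool_rot: [-1.568, -0.001, -2.745]
contact_force: [-0.5, -0.7, 0.4]
opening: 0.0915
```

```bash
cat > go.py <<'E'
import sys,numpy as np
from cell import sensors
from scipy.spatial.transform import Rotation as Ro
def go(P,yawdeg=None):
    s=sensors.observe(); R=Ro.from_euler("xyz",s["tool_rot"]).as_matrix()
    d=R.T@(np.array(P)-s["tool_pos"]); yw=np.degrees(s["tool_rot"][2])
    tw=0 if yawdeg is None else -((yawdeg-yw+180)%360-180)
    print("t",s["time"],"pos",np.round(s["tool_pos"],4),"rot",np.round(np.degrees(s["tool_rot"]),2),"F",np.round(s["contact_force"],1),"op",round(s["opening"],4)); print("shift mm",np.round(d*1000,1),"twist",round(tw,2))
if __name__=="__main__":
    a=[float(v) for v in sys.argv[1:]]; go(a[:3],a[3] if len(a)>3 else None)
E
python3 go.py 0.508 -0.186 0.15 -100
```

```text
t 1.2 pos [ 0.0949 -0.2262  0.2522] rot [-8.9860e+01 -4.0000e-02 -1.5725e+02] F [-0.5 -0.7  0.4] op 0.0915
shift mm [-396.6  102.2  122.4] twist -57.25
```

Request:
{"fn": "send_rows", "kwargs": {
  "motion": [
    [[-0.045,0,0.014,-8],[-0.09,0,0.028,-16],[-0.135,0,0.042,-24],[-0.18,0,0.056,-32],[-0.225,0,0.07,-40],[-0.27,0.02,0.083,-48],[-0.315,0.04,0.097,-57.3],[-0.36,0.07,0.111,-57.3]]
  ],
  "gripper": 1.0,
  "grip_force": 30
}}

```text
time: 2.0
tool_pos: [0.4671, -0.19, 0.1853]
tool_rot: [-1.568, -0.003, -1.739]
contact_force: [0.7, -0.6, -0.1]
opening: 0.0924
```

```bash
python3 go.py 0.508 -0.186 0.10 -100
```

```text
t 2.0 pos [ 0.4671 -0.19    0.1853] rot [-89.84  -0.19 -99.62] F [ 0.7 -0.6 -0.1] op 0.0924
shift mm [-11.1  85.4  39.4] twist 0.38
```

Request:
{"fn": "send_rows", "kwargs": {
  "motion": [
    [[-0.011,0.03,0.039,0.4],[-0.011,0.07,0.039,0.4],[-0.011,0.085,0.039,0.4],[-0.011,0.085,0.039,0.4]]
  ]
}}

```text
time: 2.4
tool_pos: [0.5072, -0.1851, 0.0964]
tool_rot: [-1.574, -0.001, -1.745]
contact_force: [1.3, 0.8, 0.2]
opening: 0.0917
```

```bash
python3 go.py 0.508 -0.186 0.046 -100
python3 - <<'E'
from h import *
t=cam("top"); s=cam("scene")
crop(t,330,150,500,260,4,"t2.png"); crop(s,180,200,340,340,4,"s2.png")
E
```

```text
t 2.4 pos [ 0.5072 -0.1851  0.0964] rot [-9.020e+01 -7.000e-02 -9.997e+01] F [1.3 0.8 0.2] op 0.0917
shift mm [ 0.7 50.4  1.1] twist 0.03
```

View pics/s2.png

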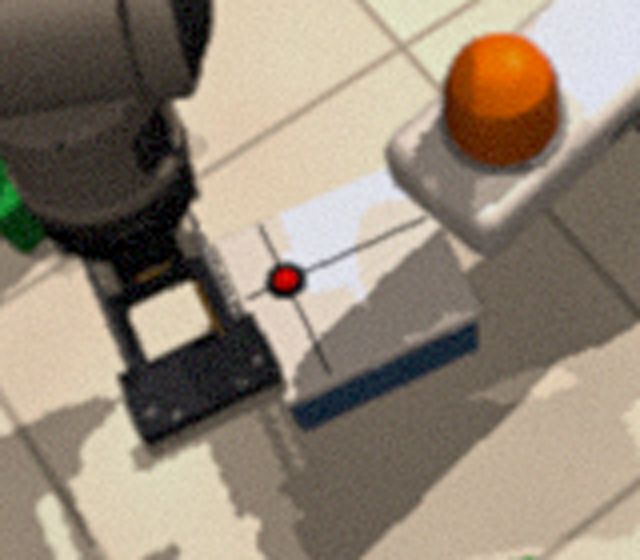

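View pics/t2.png

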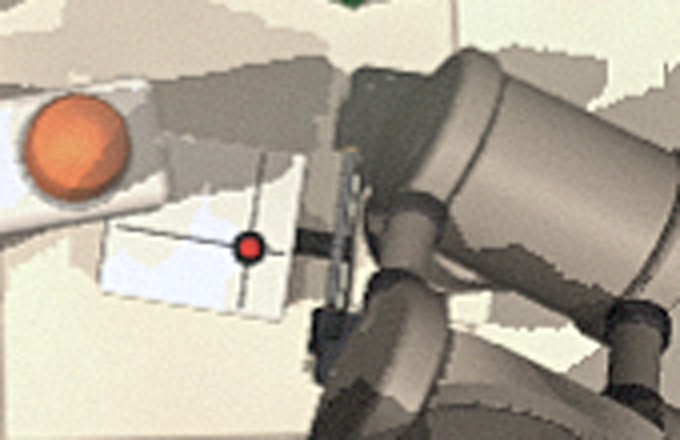

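Run:
```python
from h import *
t=cam("top"); s=cam("scene")
for z in (.1,.15,.2,.25,.3,.35,.4):
    p=proj(t,[.507,-.185,z])[0]; q=proj(s,[.507,-.185,z])[0]
    print(z,np.round((p-[330,150])*4),np.round((q-[180,200])*4), np.round(q))
cv2.imwrite("pics/s3.png",cv2.resize(s["frame"][0:320,60:380],None,fx=2,fy=2)[:,:,::-1])
```

```text
0.1 [362. 241.] [171. 316.] [223. 279.]
0.15 [384. 235.] [152. 274.] [218. 269.]
0.2 [409. 229.] [131. 228.] [213. 257.]
0.25 [437. 222.] [108. 178.] [207. 245.]
0.3 [469. 214.] [ 82. 123.] [200. 231.]
0.35 [505. 205.] [53. 61.] [193. 215.]
0.4 [546. 195.] [21. -8.] [185. 198.]
```

View pics/s3.png

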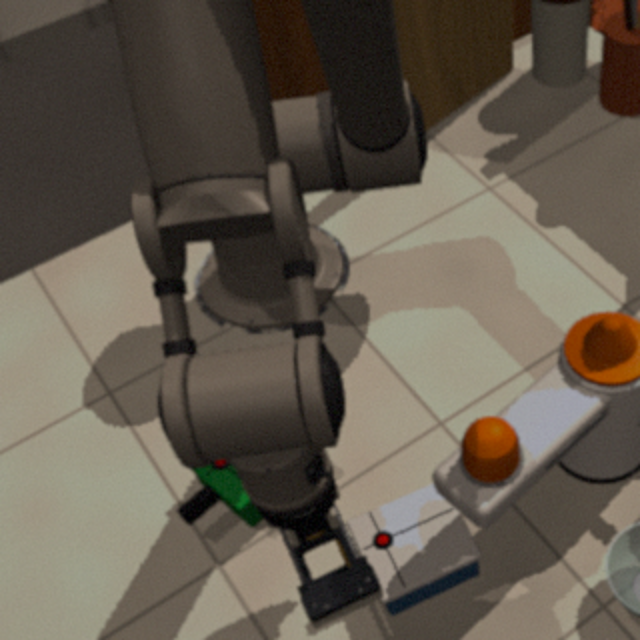

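Request:
{"fn": "send_rows", "kwargs": {
  "motion": [
    [[0.0005,0.025,0.001,0],[0.0005,0.045,0.001,0],[0.0005,0.051,0.001,0],[0.0005,0.051,0.001,0]]
  ]
}}

```text
time: 3.0
tool_pos: [0.5099, -0.1877, 0.0509]
tool_rot: [-1.565, -0.004, -1.746]
contact_force: [-0.7, -1.1, 0.3]
opening: 0.0918
```

Request:
{"fn": "send_rows", "kwargs": {
  "motion": [
    [[0,0,0,0],[0,0,0,0],[0,0,0,0],[0,0,0,0],[0,0,0,0],[0,0,0,0],[0,0,0,0],[0,0,0,0]]
  ],
  "gripper": 0.0,
  "grip_force": 25
}}

```text
time: 3.8
tool_pos: [0.5099, -0.1877, 0.0509]
tool_rot: [-1.565, -0.004, -1.746]
contact_force: [-0.3, -0.3, 1.1]
opening: 0.0325
```

```bash
python3 go.py 0.508 -0.186 0.046 -100
python3 - <<'E'
from h import *
t=cam("top"); s=cam("scene")
a,n=redcent(t,380,195,410,225); b,m=redcent(s,235,252,267,287); print(a,n,b,m)
print("valve",tri(t,a,s,b))
crop(t,330,150,500,260,4,"t4.png")
E
```

```text
t 3.8 pos [ 0.5099 -0.1877  0.0509] rot [ -89.68   -0.24 -100.05] F [-0.3 -0.3  1.1] op 0.0325
shift mm [-1.4  4.9 -2.2] twist -0.05
[392.01067616 211.64827995] 17 [250.82579186 269.20550528] 21
valve (array([ 0.50720879, -0.1198112 ,  0.06458723]), np.float64(0.0008832759083052577))
```

View pics/t4.png

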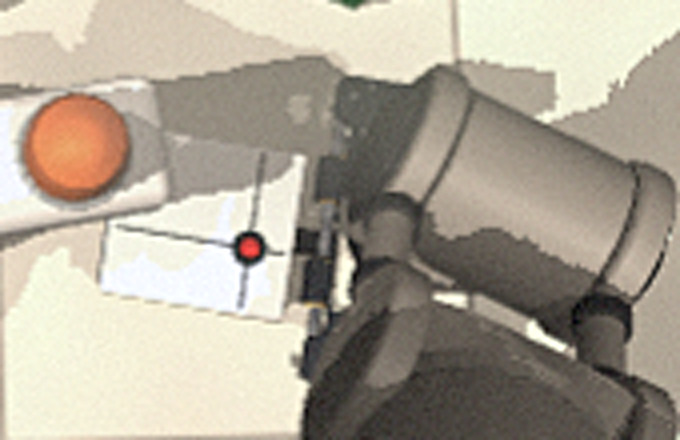

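Request:
{"fn": "send_rows", "kwargs": {
  "motion": [
    [[0,0,0,0],[0,0,0,0],[0,0,0,0],[0,0,0,0],[0,0,0,0]]
  ]
}}

```text
time: 4.4
tool_pos: [0.5095, -0.1877, 0.0508]
tool_rot: [-1.566, -0.004, -1.746]
contact_force: [-2.6, -0.9, 2.3]
opening: 0.0155
```

Run:
```python
from h import *
t=cam("top"); s=cam("scene")
a,n=redcent(t,380,195,410,225); b,m=redcent(s,235,252,267,287)
v=tri(t,a,s,b)[0];print("valve",v)
o=sensors.observe(); print(o["time"],o["tool_pos"],np.degrees(o["tool_rot"]),o["contact_force"],o["opening"])
yaw=o["tool_rot"][2]+np.pi; d=v[:2]-o["tool_pos"][:2]; c,q=np.cos(yaw),np.sin(yaw)
print("valve in grip frame mm",(c*d[0]+q*d[1])*1e3,(-q*d[0]+c*d[1])*1e3, np.degrees(yaw))
```

```text
valve [ 0.50840329 -0.1199577   0.06477208]
4.5 [ 0.5095549  -0.18769066  0.0508281 ] [ -89.72991101   -0.23260354 -100.04883793] [-4.11241286 -1.37384896  1.59982021] 0.015729981213577784
valve in grip frame mm 66.49295448324835 12.952507092590308 79.9511620744215
```

```bash
for w in ".48 -.168 .0508 -110" ".45 -.15 .0508 -125" ".43 -.10 .0508 -150" ".4376 -.0277 .0508 -171.6"; do python3 go.py $w | tail -1; done
```

```text
shift mm [-14.2  -0.2 -32.5] twist 9.95
shift mm [-26.7  -0.4 -65.2] twist 24.95
shift mm [-72.5  -0.7 -93.6] twist 49.95
shift mm [-145.    -1.   -98.8] twist 71.55
```

Request:
{"fn": "send_rows", "kwargs": {
  "motion": [
    [[-0.005,0,-0.012,2],[-0.011,0,-0.025,6],[-0.017,0,-0.04,12],[-0.022,0,-0.053,18],[-0.028,0,-0.066,24],[-0.038,0,-0.075,30],[-0.05,0,-0.083,36],[-0.06,0,-0.089,40]]
  ],
  "grip_force": 50
}}

```text
time: 5.3
tool_pos: [0.4334, -0.1138, 0.051]
tool_rot: [-1.561, 0.001, -2.448]
contact_force: [-0.1, -5.5, 4.1]
opening: 0.0155
```

```bash
python3 go.py .43 -.09 .0508 -150; python3 go.py .4376 -.0277 .0508 -171.6;python3 - <<'E'
from h import *
t=cam("top"); s=cam("scene")
cv2.imwrite("pics/s5.png",s["frame"][:,:,::-1]);cv2.imwrite("pics/t5.png",t["frame"][:,:,::-1])
E
```

```text
t 5.3 pos [ 0.4334 -0.1138  0.051 ] rot [-8.9410e+01  7.0000e-02 -1.4029e+02] F [-0.1 -5.5  4.1] op 0.0155
shift mm [-12.6  -0.  -20.5] twist 9.71
t 5.3 pos [ 0.4334 -0.1138  0.051 ] rot [-8.9410e+01  7.0000e-02 -1.4029e+02] F [-0.1 -5.5  4.1] op 0.0155
shift mm [-58.2  -0.4 -63.6] twist 31.31
```

View pics/s5.png

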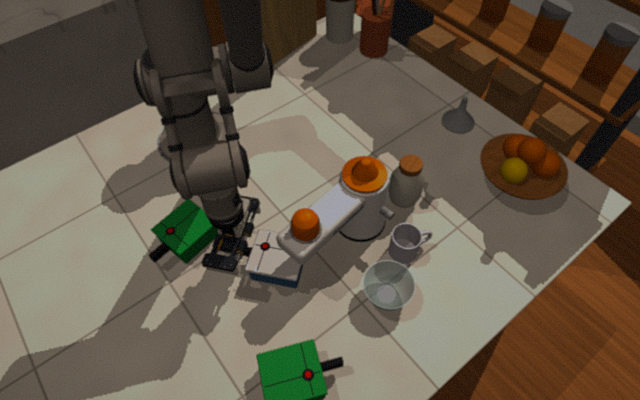

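View pics/t5.png

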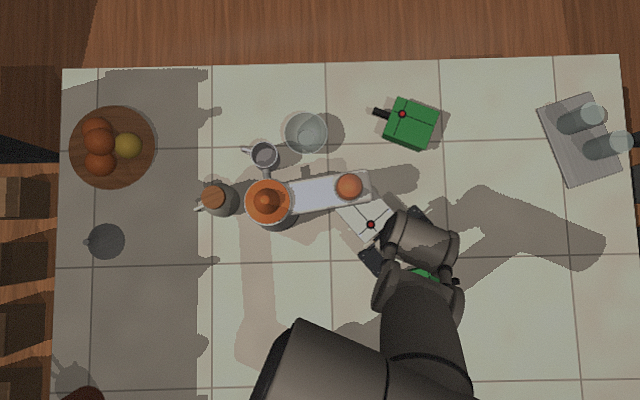

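Request:
{"fn": "send_rows", "kwargs": {
  "motion": [
    [[-0.005,0,-0.008,4],[-0.012,0,-0.017,9],[-0.02,0,-0.026,14],[-0.029,0,-0.036,19],[-0.039,0,-0.046,24],[-0.049,0,-0.055,28],[-0.058,0,-0.0635,31.3],[-0.058,0,-0.0635,31.3]]
  ]
}}

```text
time: 6.2
tool_pos: [0.4379, -0.0261, 0.0505]
tool_rot: [-1.565, 0.007, -2.99]
contact_force: [0.9, 3.3, 0.9]
opening: 0.0159
```

```bash
python3 go.py .4772 -.0219 .0508 -171.6;python3 - <<'E'
from h import *
t=cam("top"); s=cam("scene")
crop(t,300,150,440,270,5,"t6.png"); crop(s,190,170,340,320,4,"s6.png")
a,n=redcent(t,320,170,410,250); b,m=redcent(s,225,215,330,300); print(a,n,b,m)
v=tri(t,a,s,b);print("valve",v);v=v[0]
o=sensors.observe()
yaw=o["tool_rot"][2]+np.pi; d=v[:2]-o["tool_pos"][:2]; c,q=np.cos(yaw),np.sin(yaw)
print("valve in grip frame mm",(c*d[0]+q*d[1])*1e3,(-q*d[0]+c*d[1])*1e3, np.degrees(yaw))
E
```

```text
t 6.2 pos [ 0.4379 -0.0261  0.0505] rot [ -89.65    0.42 -171.3 ] F [0.9 3.3 0.9] op 0.0159
shift mm [-39.5  -0.    1.8] twist 0.3
[346.56756757 198.37837838] 5 [302.18737639 223.30733511] 164
valve (array([0.53632606, 0.00768716, 0.16896351]), np.float64(0.005590000282522595))
valve in grip frame mm 102.61061056912496 18.8885499468001 8.750269552071277
```

View pics/s6.png

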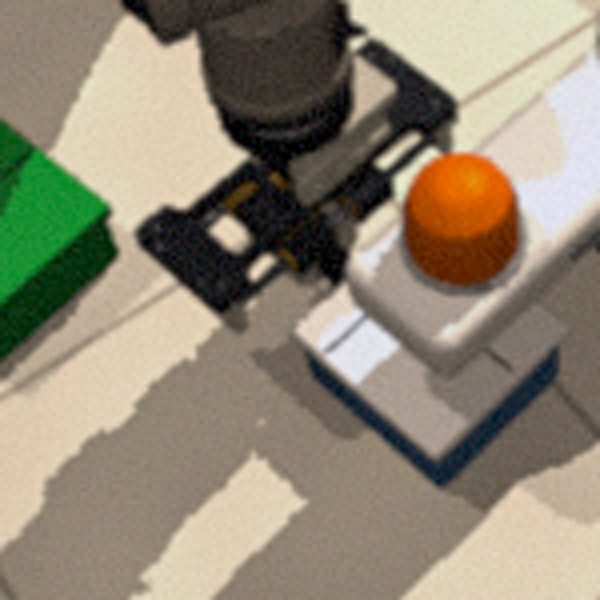

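View pics/t6.png

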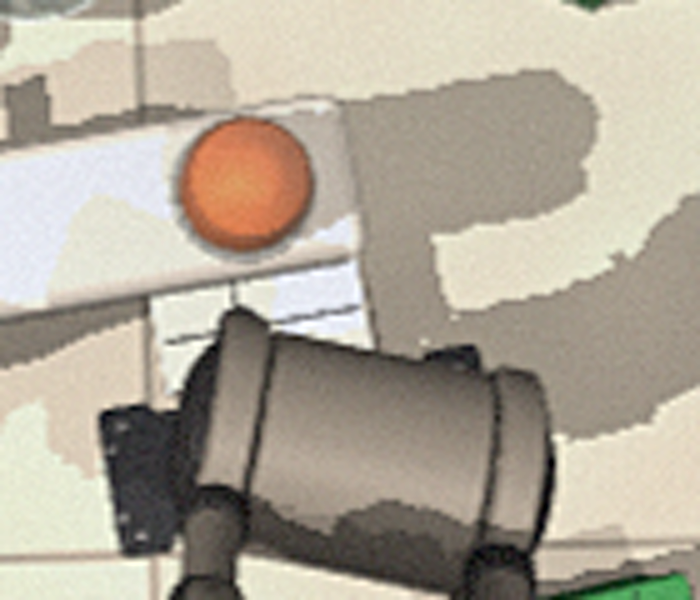

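```bash
cat > ln.py <<'E'
from h import *
t=cam("top"); s=cam("scene")
g=lambda p,x0,y0,f:((p[0]+.5)/f-.5+x0,(p[1]+.5)/f-.5+y0)
def inter(c,A,B,C,D,x0,y0,f,z=.062):
    a,b,cc,d=[atz(c,g(p,x0,y0,f),z)[:2] for p in(A,B,C,D)]
    k=np.linalg.solve(np.c_[b-a,-(d-cc)],cc-a); return a+k[0]*(b-a),np.degrees(np.arctan2(*(b-a)[::-1])),np.degrees(np.arctan2(*(d-cc)[::-1]))
E
python3 - <<'E'
from ln import *
print(inter(t,(165,342),(358,308),(233,285),(236,303),300,150,5))
p=[atz(t,g(q,300,150,5),.062) for q in ((165,342),(358,308),(236,303))]
o=sensors.observe(); yaw=o["tool_rot"][2]+np.pi; c,q=np.cos(yaw),np.sin(yaw)
for w in p:
    d=w[:2]-o["tool_pos"][:2]; print("grip frame",(c*d[0]+q*d[1])*1e3,(-q*d[0]+c*d[1])*1e3)
# scene: line near handle  crop4 origin(190,170): line through lid (330,352)-(370,320) , other line ~ (490,352)-(510,370)
for w in [atz(s,g(q,190,170,4),.062) for q in ((325,353),(368,318),(490,352),(512,371))]:
    d=w[:2]-o["tool_pos"][:2]; print("scene grip frame",(c*d[0]+q*d[1])*1e3,(-q*d[0]+c*d[1])*1e3)
print("yaw",np.degrees(yaw))
E
```

```text
(array([ 0.50029199, -0.00426821]), np.float64(-81.4219916785401), np.float64(-172.37037348657867))
grip frame 65.48679230443408 52.94166673961784
grip frame 65.31931620738261 -49.86853057802481
grip frame 79.10102337258357 12.607940752804996
scene grip frame 66.433343975075 -50.58398248465801
scene grip frame 68.20389935408491 -17.705403470085912
scene grip frame 136.1897944265267 14.52553552375032
scene grip frame 153.92619936203695 14.226741036788205
yaw 8.671342108312679
```

```bash
python3 go.py .4796 -.0225 .0505 -171.3
```

```text
t 6.4 pos [ 0.4376 -0.0268  0.0504] rot [ -89.66    0.4  -171.33] F [2.  4.4 1.9] op 0.0157
shift mm [-42.2   0.2   2. ] twist -0.03
```

Request:
{"fn": "send_rows", "kwargs": {
  "motion": [
    [[-0.006,0,0.0005,0],[-0.013,0,0.001,0],[-0.02,0,0.001,0],[-0.027,0,0.0015,0],[-0.034,0,0.002,0],[-0.039,0,0.002,0],[-0.042,0,0.002,0],[-0.042,0,0.002,0]]
  ]
}}

```text
time: 7.2
tool_pos: [0.4747, -0.0227, 0.0506]
tool_rot: [-1.567, -0.004, -2.989]
contact_force: [-15.4, -1.5, 20.4]
opening: 0.0158
```

```bash
python3 go.py .4796 -.0225 .0505 -171.3;python3 - <<'E'
from h import *
t=cam("top"); s=cam("scene")
crop(t,300,150,440,270,5,"t7.png"); crop(s,190,170,340,320,4,"s7.png")
E
```

```text
t 7.2 pos [ 0.4747 -0.0227  0.0506] rot [ -89.8    -0.21 -171.23] F [-15.4  -1.5  20.4] op 0.0158
shift mm [-4.9  0.1  0.6] twist 0.07
```

View pics/s7.png

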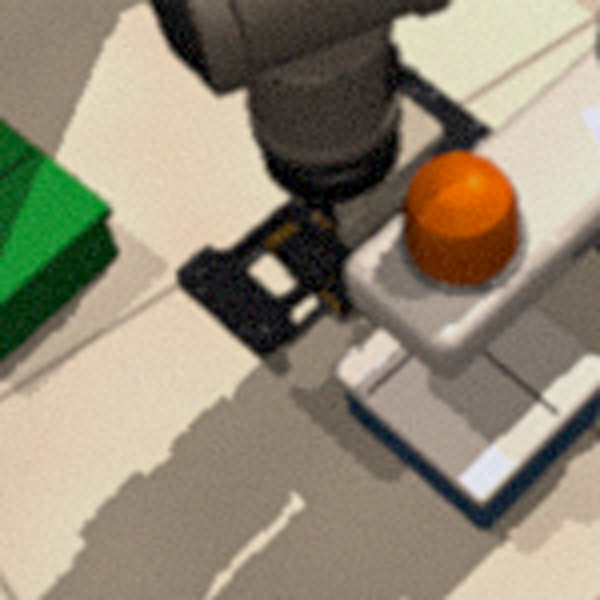

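View pics/t7.png

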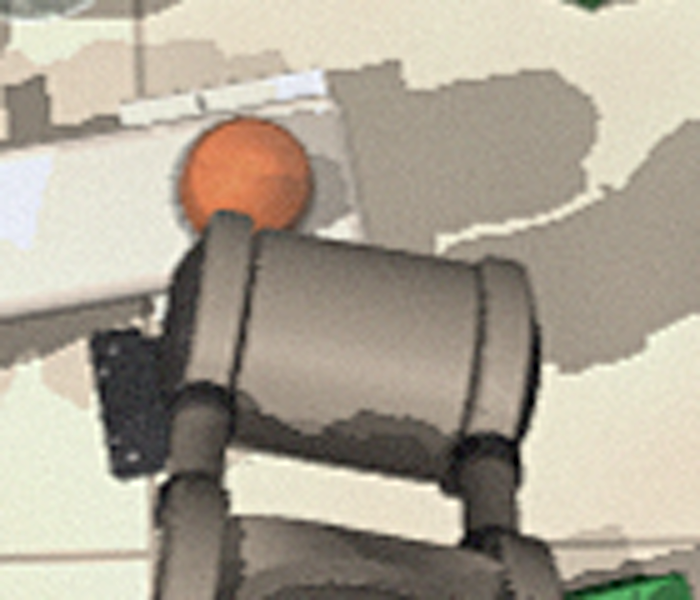

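Request:
{"fn": "send_rows", "kwargs": {
  "motion": [
    [[0.003,0,0,0],[0.006,0,0,0],[0.006,0,0,0]]
  ]
}}

```text
time: 7.6
tool_pos: [0.4689, -0.0243, 0.0507]
tool_rot: [-1.567, -0.003, -2.989]
contact_force: [-0.5, -1.8, 2.7]
opening: 0.0157
```

```bash
python3 go.py .4747 -.0227 .0505 -171.3
python3 - <<'E'
from h import *
s=cam("scene"); t=cam("top"); o=sensors.observe(); x,y,z=o["tool_pos"]
crop(s,190,170,340,320,4,"s8.png")
im=cv2.imread("pics/s8.png"); a=np.linspace(0,2*np.pi,60)
for zz,r,col in ((.14,.045,(255,0,0)),(.17,.045,(0,255,0)),(.20,.045,(0,255,255)),(.23,.045,(255,0,255))):
    P=[(x+r*np.cos(b),y+r*np.sin(b),zz) for b in a]; q=((proj(s,P)-[190,170]+.5)*4-.5).astype(np.int32); cv2.polylines(im,[q],True,col,1)
cv2.imwrite("pics/s8b.png",im)
E
```

```text
t 7.6 pos [ 0.4689 -0.0243  0.0507] rot [-8.9770e+01 -1.6000e-01 -1.7124e+02] F [-0.5 -1.8  2.7] op 0.0157
shift mm [-6.   0.2 -0.7] twist 0.06
```

View pics/s8b.png

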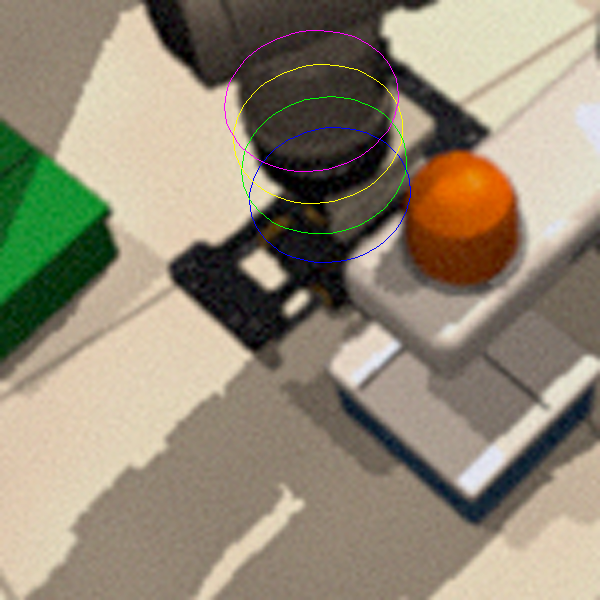

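Run:
```python
from ln import *
n=np.array([.559,.0027]); yj=np.radians(98.4); X=np.array([np.cos(yj),np.sin(yj)]); Y=np.array([-X[1],X[0]])
def jf(p): return np.round([(p[:2]-n)@X*1e3,(p[:2]-n)@Y*1e3],1)
G=lambda q:g(q,230,160,3.8)
for q in ((225,85),(500,38),(235,207),(520,155),(540,145),(520,38),(545,130)):
    print(q,"z.18",jf(atz(t,G(q),.18)),"z.135",jf(atz(t,G(q),.135)))
o=sensors.observe(); print("tcp",jf(o["tool_pos"]), o["tool_pos"])
crop(t,310,160,400,240,8,"t9.png")
S=lambda q:g(q,215,140,3.3)
for q in ((285,405),(495,225),(205,318),(245,285)): print("scene",q,jf(atz(s,S(q),.18)),jf(atz(s,S(q),.135)))
```

```text
(225, 85) z.18 [132.9 -36.2] z.135 [135.3 -43.1]
(500, 38) z.18 [-38.5 -36.1] z.135 [-44.9 -42.9]
(235, 207) z.18 [139.2  38.7] z.135 [141.9  35.7]
(520, 155) z.18 [-37.5  37. ] z.135 [-43.8  33.9]
(540, 145) z.18 [-50.6  33.1] z.135 [-57.6  29.8]
(520, 38) z.18 [-50.6 -34. ] z.135 [-57.6 -40.7]
(545, 130) z.18 [-55.3  24.6] z.135 [-62.5  20.8]
tcp [-13.4  93.1] [ 0.46885146 -0.0241817   0.05073483]
scene (285, 405) [-61.3 -48.5] [-46.5 -30.6]
scene (495, 225) [125.6 -56.7] [151.1 -39.3]
scene (205, 318) [-52.3  31.3] [-37.   53.9]
scene (245, 285) [-18.1  30.3] [-0.8 52.8]
```

View pics/t9.png

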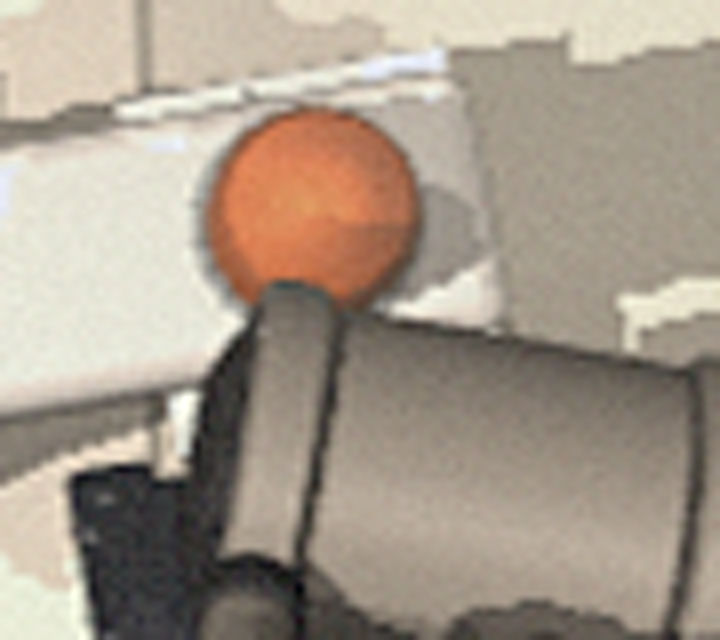

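Run:
```python
from ln import *
o=sensors.observe(); x,y,z=o["tool_pos"]; yaw=o["tool_rot"][2]+np.pi
a=np.array([np.cos(yaw),np.sin(yaw)]); b=np.array([-a[1],a[0]])
imS=cv2.imread("pics/s8.png"); imT=cv2.imread("pics/t9.png")
for zz,col in ((.092,(255,0,0)),(.13,(0,255,0)),(.17,(0,255,255))):
    P=[(*(np.array([x,y])+u*.0375*a+v*.095*b),zz) for u,v in((1,1),(1,-1),(-1,-1),(-1,1))]
    cv2.polylines(imS,[((proj(s,P)-[190,170]+.5)*4-.5).astype(np.int32)],True,col,1)
    cv2.polylines(imT,[((proj(t,P)-[310,160]+.5)*8-.5).astype(np.int32)],True,col,1)
# head box
n=np.array([.559,.0027]); yj=np.radians(98.4); X=np.array([np.cos(yj),np.sin(yj)]); Y=np.array([-X[1],X[0]])
for zz in (.135,.18):
    P=[(*(n+u*X+v*Y),zz) for u,v in((-.055,-.04),(-.055,.04),(.19,.04),(.19,-.04))]
    cv2.polylines(imS,[((proj(s,P)-[190,170]+.5)*4-.5).astype(np.int32)],True,(0,0,255),1)
    cv2.polylines(imT,[((proj(t,P)-[310,160]+.5)*8-.5).astype(np.int32)],True,(0,0,255),1)
cv2.imwrite("pics/s10.png",imS);cv2.imwrite("pics/t10.png",imT)
```

```text
(no output)
```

View pics/s10.png

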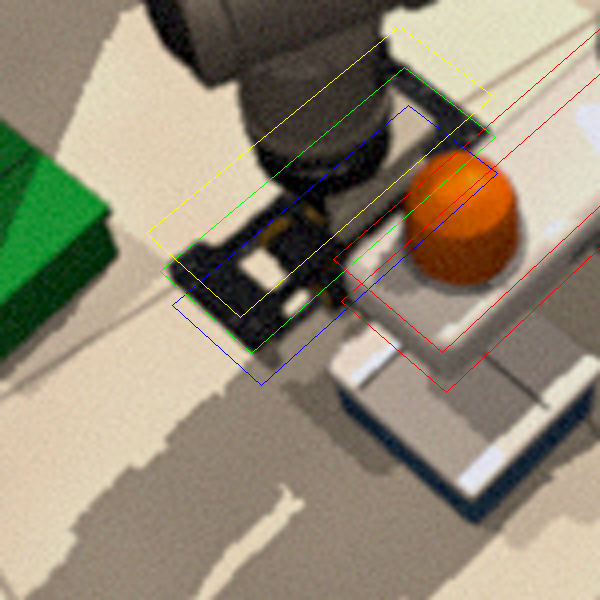

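View pics/t10.png

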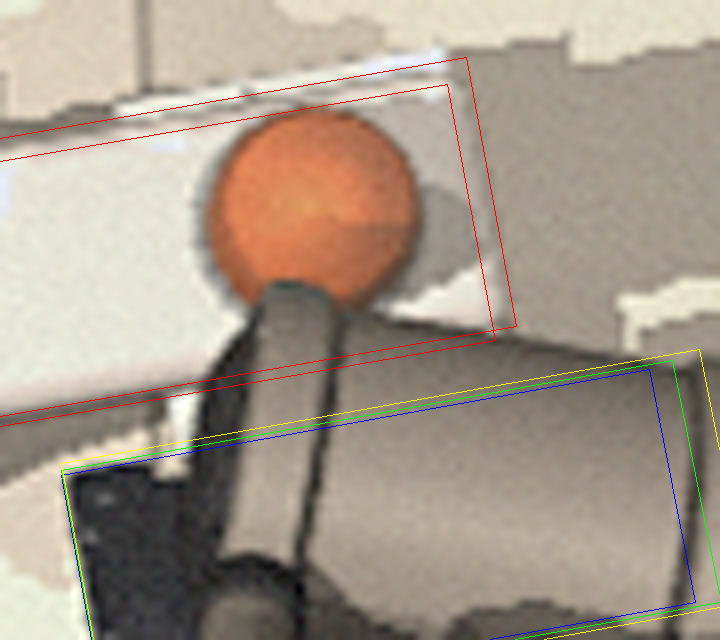

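Request:
{"fn": "send_rows", "kwargs": {
  "motion": [
    [[0,0,0,0],[0,0,0,0],[0,0,0,0],[0,0,0,0],[0.006,0,0,0],[0.012,0,0,0],[0.0152,0,0,0],[0.0152,0,0,0]]
  ],
  "gripper": 0.4
}}

```text
time: 8.7
tool_pos: [0.4531, -0.0265, 0.0508]
tool_rot: [-1.567, -0.004, -2.989]
contact_force: [-0.7, 0.1, -0.8]
opening: 0.0368
```

```bash
python3 go.py .4747 -.0227 .0505 -171.3
python3 - <<'E'
from ln import *
o=sensors.observe(); print(o["contact_force"])
crop(t,310,160,400,240,8,"t11.png"); crop(s,200,200,340,320,5,"s11.png")
E
```

```text
t 8.7 pos [ 0.4531 -0.0265  0.0508] rot [ -89.77   -0.23 -171.24] F [-0.7  0.1 -0.8] op 0.0368
shift mm [-21.9   0.2  -0.5] twist 0.06
[ 0.09566617 -0.07329194  0.45731891]
```

View pics/s11.png

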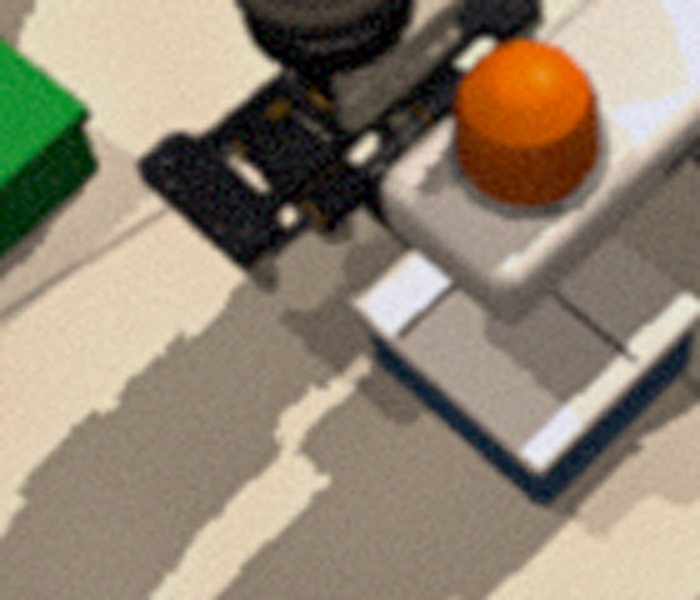

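View pics/t11.png

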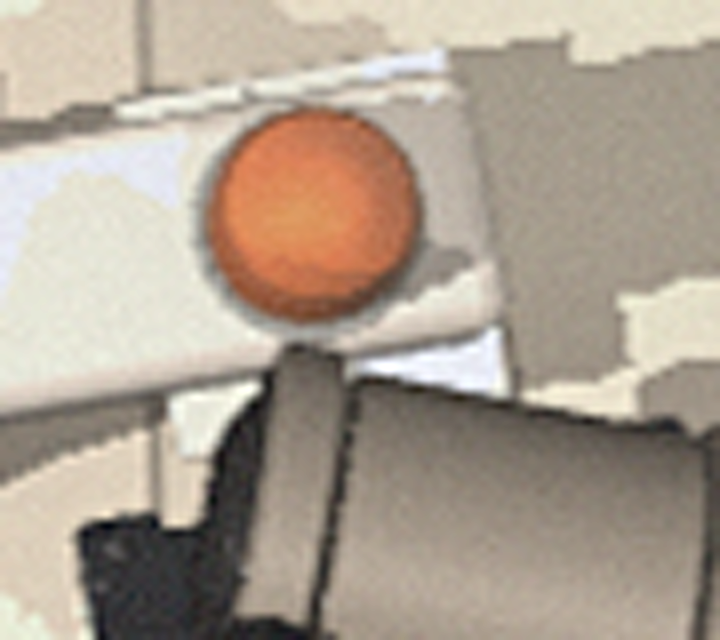

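```bash
cat >> ln.py <<'E'
n=np.array([.559,.0027])
def rep(v):
    o=sensors.observe(); yaw=o["tool_rot"][2]+np.pi; a=np.array([np.cos(yaw),np.sin(yaw)]); b=np.array([-a[1],a[0]])
    d=v-o["tool_pos"][:2]; print("valve",np.round(v,4),"in grip",np.round([d@a*1e3,d@b*1e3],1),"to go (grip axes mm)",np.round([(n-v)@a*1e3,(n-v)@b*1e3],1))
def fitline(c,A,B,x0,y0,f,hw=4):
    """refine dark line between crop points A,B by sampling min across; returns 2 world pts at z=.062"""
    a=np.array(g(A,x0,y0,f));b=np.array(g(B,x0,y0,f)); d=(b-a)/np.linalg.norm(b-a); nn=np.array([-d[1],d[0]])
    gr=c["frame"].astype(np.float32).mean(2); P=[]
    for k in np.linspace(0,1,15):
        q=a+k*(b-a); u=np.arange(-2.5,2.51,.25); pts=q+u[:,None]*nn
        v=cv2.remap(gr,pts[:,0].astype(np.float32).reshape(1,-1),pts[:,1].astype(np.float32).reshape(1,-1),1)[0]
        w=np.clip(np.median(v)-v-2,0,None); 
        if w.sum()>5: P.append(q+nn*(w*u).sum()/w.sum())
    P=np.array(P,np.float32); vx,vy,x,y=cv2.fitLine(P,cv2.DIST_HUBER,0,.01,.01).ravel(); m=np.array([x,y]); e=np.array([vx,vy])
    return [atz(c,m+k*e,.062)[:2] for k in(-4,4)]
def X(l1,l2):
    a,b=l1;c,d=l2;k=np.linalg.solve(np.c_[b-a,-(d-c)],c-a);return a+k[0]*(b-a)
def ang(l): return round(np.degrees(np.arctan2(*(l[1]-l[0])[::-1]))%180,1)
E
python3 - <<'E'
from ln import *
r=inter(s,(400,337),(455,290),(555,290),(633,357),200,200,5); print(r); rep(r[0])
A=fitline(s,(402,335),(450,294),200,200,5);B=fitline(s,(560,294),(628,353),200,200,5); print(ang(A),ang(B)); rep(X(A,B))
E
```

```text
(array([0.53529374, 0.00083332]), np.float64(96.37723407406814), np.float64(7.907628914993195))
valve [0.5353 0.0008] in grip [84.5 14.7] to go (grip axes mm) [23.7 -1.8]
98.6 9.1
valve [ 0.533 -0.002] in grip [81.8 12.2] to go (grip axes mm) [26.4  0.7]
```

Request:
{"fn": "send_rows", "kwargs": {
  "motion": [
    [[-0.001,0,0,0],[-0.001,0,0,0],[-0.001,0,0,0],[-0.001,0,0,0],[-0.001,0,0,0],[-0.001,0,0,0]]
  ],
  "gripper": 0.0,
  "grip_force": 30
}}

```text
time: 9.5
tool_pos: [0.4551, -0.0264, 0.0508]
tool_rot: [-1.566, -0.003, -2.989]
contact_force: [0.8, 0.4, -0.3]
opening: 0.0154
```

Run:
```python
from ln import *
A=fitline(s,(402,335),(450,294),200,200,5);B=fitline(s,(560,294),(628,353),200,200,5); print(ang(A),ang(B)); rep(X(A,B))
o=sensors.observe(); print(o["tool_pos"],np.degrees(o["tool_rot"]),o["contact_force"],o["opening"])
```

```text
98.8 8.9
valve [ 0.5328 -0.002 ] in grip [80.5 12.2] to go (grip axes mm) [26.6  0.7]
[ 0.45511312 -0.026373    0.05084867] [-8.97507903e+01 -1.68136370e-01 -1.71232440e+02] [ 1.3176916  -0.56960006 -0.49192436] 0.01545887615187578
```

Request:
{"fn": "send_rows", "kwargs": {
  "motion": [
    [[-0.003,0,0,0],[-0.007,0,0,0],[-0.011,0,0,0],[-0.015,0,0,0],[-0.018,0,-0.0005,0],[-0.02,0,-0.0005,0],[-0.02,0,-0.0005,0]]
  ]
}}

```text
time: 10.3
tool_pos: [0.472, -0.0226, 0.0508]
tool_rot: [-1.568, -0.009, -2.988]
contact_force: [-10.1, -2.0, 10.7]
opening: 0.0153
```

Run:
```python
from ln import *
o=sensors.observe(); print(o["tool_pos"],np.degrees(o["tool_rot"]),o["contact_force"],o["torque"],o["opening"])
crop(t,310,160,400,240,8,"t12.png"); crop(s,200,200,340,320,5,"s12.png")
```

```text
[ 0.47203007 -0.02260374  0.05085838] [ -89.83083474   -0.50828452 -171.20196598] [-10.45056572  -1.46818672  10.72992344] [-0.18195077  1.4452054  -0.01688295] 0.015449569418543859
```

View pics/s12.png

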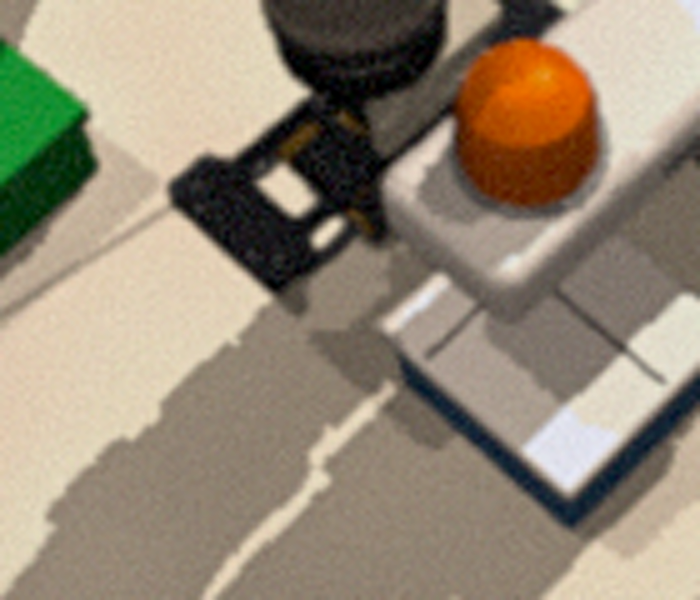

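View pics/t12.png

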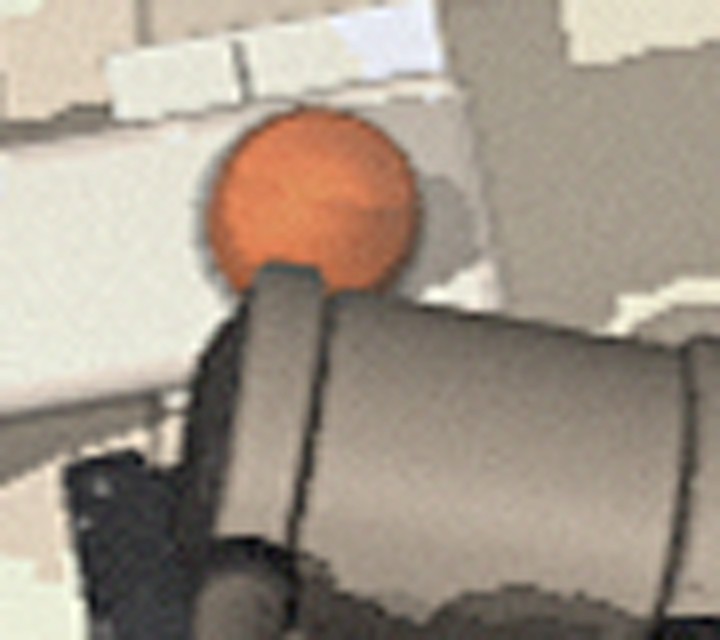

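Run:
```python
from ln import *
A=fitline(s,(430,354),(472,318),200,200,5);B=fitline(s,(562,297),(655,375),200,200,5); print(ang(A),ang(B)); rep(X(A,B))
C=fitline(t,(237,45),(243,98),310,160,8); print("top line B",ang(C)); 
rep(X(A,C))
```

```text
99.6 8.3
valve [0.548 0.002] in grip [78.9 12.7] to go (grip axes mm) [10.9 -1. ]
top line B 10.0
valve [ 0.5486 -0.0011] in grip [79.   9.6] to go (grip axes mm) [10.9  2.1]
```

Request:
{"fn": "send_rows", "kwargs": {
  "motion": [
    [[0,0,0,0],[0,0,0,0],[0,0,0,0],[0.005,0,0,0],[0.01,0,0,0],[0.015,0,0,0],[0.015,0,0,0]]
  ],
  "gripper": 0.3
}}

```text
time: 11.2
tool_pos: [0.4562, -0.0249, 0.0509]
tool_rot: [-1.568, -0.01, -2.988]
contact_force: [-0.0, -0.9, -0.5]
opening: 0.0277
```

Request:
{"fn": "send_rows", "kwargs": {
  "motion": [
    [[0,0,0,0],[0,0,0,0],[0,0,0,0],[0,0,0,0],[0,0,0,0],[0,0,0,0],[0,0,0,0]]
  ],
  "gripper": 0.0,
  "grip_force": 10
}}

```text
time: 11.9
tool_pos: [0.4563, -0.0249, 0.0509]
tool_rot: [-1.568, -0.01, -2.988]
contact_force: [0.0, -0.4, -1.2]
opening: 0.0006
```

Run:
```python
from ln import *
A=fitline(s,(430,354),(472,318),200,200,5);B=fitline(s,(562,297),(655,375),200,200,5); print(ang(A),ang(B)); rep(X(A,B))
C=fitline(t,(237,45),(243,98),310,160,8); print("top line B",ang(C)); rep(X(A,C))
o=sensors.observe(); print(o["tool_pos"],np.degrees(o["tool_rot"]),o["contact_force"],o["opening"])
```

```text
99.3 8.2
valve [0.5483 0.0021] in grip [95.1 12.6] to go (grip axes mm) [10.6 -1. ]
top line B 10.8
valve [ 0.549  -0.0021] in grip [95.2  8.4] to go (grip axes mm) [10.6  3.2]
[ 0.45624857 -0.02491778  0.05091136] [ -89.84982367   -0.56366484 -171.21529569] [-0.07720947 -0.23585453 -0.50233712] 0.0006569480381913757
```

Request:
{"fn": "send_rows", "kwargs": {
  "motion": [
    [[-0.005,0,0,0],[-0.009,0,0,0],[-0.011,0,0,0],[-0.013,0,0,0],[-0.015,0,0,0],[-0.017,0,0,0],[-0.019,0,0,0],[-0.019,0,0,0]]
  ]
}}

```text
time: 12.8
tool_pos: [0.4734, -0.0218, 0.0506]
tool_rot: [-1.569, -0.014, -2.988]
contact_force: [-6.2, -0.9, 5.5]
opening: 0.0003
```

Run:
```python
from ln import *
o=sensors.observe(); print(o["tool_pos"],np.degrees(o["tool_rot"]),o["contact_force"],o["torque"],o["opening"])
crop(t,310,140,400,220,8,"t13.png"); crop(s,220,210,360,330,5,"s13.png")
```

```text
[ 0.4733991  -0.02181454  0.05062044] [ -89.90868483   -0.79068672 -171.20091125] [-7.27835737 -1.46178966  6.2556427 ] [-0.15546629  0.91258174 -0.02223434] 0.0004557489951923037
```

View pics/s13.png

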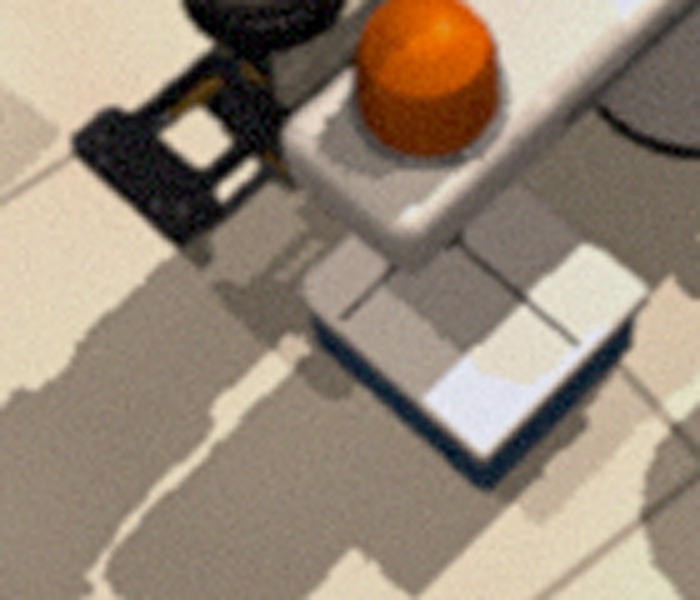

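View pics/t13.png

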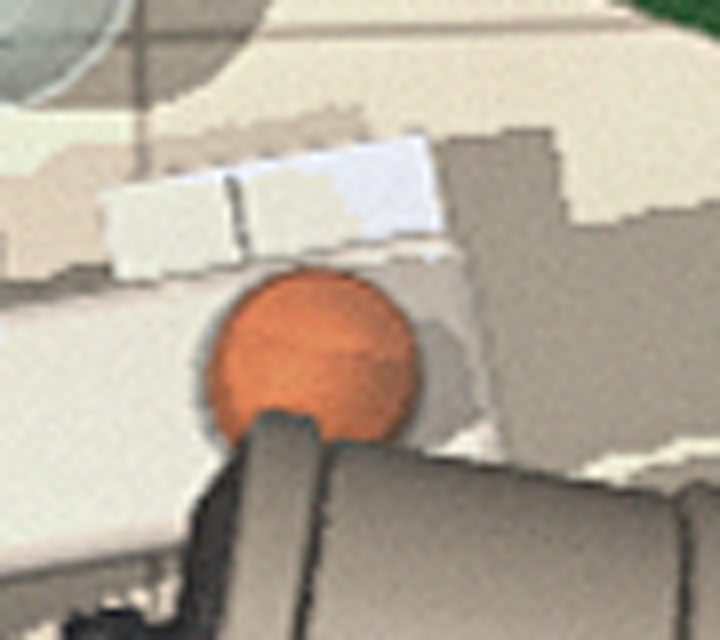

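Run:
```python
from ln import *
A=fitline(s,(345,315),(385,277),220,210,5);B=fitline(s,(465,246),(572,336),220,210,5); print(ang(A),ang(B)); rep(X(A,B))
C=fitline(t,(234,185),(242,245),310,140,8); print("top line B",ang(C)); rep(X(A,C))
th=np.radians(8.7); m=(C[0]+C[1])/2; rep(X(A,[m,m+.1*np.array([np.cos(th),np.sin(th)])]))
# lid corners
for nm,c,x0,y0,f,pts in (("s",s,220,210,5,((648,290),(485,462),(303,285))),("t",t,310,140,8,((103,193),(428,133)))):
    for p in pts: print(nm,np.round(atz(c,g(p,x0,y0,f),.062)[:2],4))
```

```text
98.5 8.2
valve [0.5577 0.0037] in grip [87.2 12.3] to go (grip axes mm) [ 1.1 -1.1]
top line B 8.5
valve [0.5579 0.0028] in grip [87.2 11.4] to go (grip axes mm) [ 1.1 -0.2]
valve [0.5579 0.0024] in grip [87.2 11. ] to go (grip axes mm) [1.1 0.1]
s [0.643  0.0583]
s [ 0.6617 -0.0504]
s [ 0.5426 -0.0629]
t [0.6391 0.0583]
t [ 0.6565 -0.0502]
```

Request:
{"fn": "send_rows", "kwargs": {
  "motion": [
    [[-0.0015,0,0,0],[-0.003,0,0,0],[-0.003,0,0,0]]
  ]
}}

```text
time: 13.3
tool_pos: [0.4746, -0.0212, 0.0505]
tool_rot: [-1.57, -0.018, -2.988]
contact_force: [-7.5, -1.6, 7.1]
opening: 0.0003
```

Run:
```python
from ln import *
A=fitline(s,(345,315),(385,277),220,210,5);B=fitline(s,(465,246),(572,336),220,210,5); print(ang(A),ang(B)); rep(X(A,B))
C=fitline(t,(234,185),(242,245),310,140,8); print("top line B",ang(C)); rep(X(A,C))
o=sensors.observe(); print(o["tool_pos"],np.degrees(o["tool_rot"]),o["contact_force"])
# far edge by subpixel gradient along dish x direction, both views
th=np.radians(8.6); a=np.array([np.cos(th),np.sin(th)]); b=np.array([-a[1],a[0]])
v=np.array([.558,.003])
for nm,c in (("s",s),("t",t)):
    gr=c["frame"].astype(np.float32); r=[]
    for lat in np.linspace(-.05,.03,17):
        us=np.arange(.075,.11,.0005); P=[(*(v+u*a+lat*b),.0615) for u in us]; q=proj(c,P).astype(np.float32)
        col=cv2.remap(gr,q[:,0].reshape(1,-1),q[:,1].reshape(1,-1),1)[0].mean(1); d=np.abs(np.gradient(cv2.GaussianBlur(col.reshape(-1,1),(1,5),0).ravel())); r.append(us[np.argmax(d)])
    print(nm,np.round(np.array(r)*1e3,1),"median",np.median(r)*1e3)
```

```text
94.7 8.3
valve [0.5621 0.0043] in grip [90.4 11.8] to go (grip axes mm) [-3.3 -1.1]
top line B 7.7
valve [0.5621 0.0044] in grip [90.4 11.9] to go (grip axes mm) [-3.3 -1.2]
[ 0.47458062 -0.02123373  0.05048462] [ -89.96463426   -1.03931662 -171.17970454] [-7.55423148 -1.658668    6.3246534 ]
s [94.5 94.  95.  95.  95.  94.5 95.  95.  95.  96.  95.  96.  95.  95.5
 95.  94.5 93. ] median 95.00000000000001
t [91.5 90.  91.  91.5 91.  91.  91.5 92.  91.  91.5 89.5 90.5 91.5 92.
 90.5 91.5 92. ] median 91.50000000000001
```

Request:
{"fn": "send_rows", "kwargs": {
  "motion": [
    [[0.006,0,0,0],[0.016,0,0,0],[0.025,-0.01,0,0],[0.025,-0.05,0,0],[0.025,-0.09,0,0],[0.025,-0.13,0,0],[0.025,-0.17,0,0],[0.025,-0.21,0,0]]
  ]
}}

```text
time: 14.2
tool_pos: [0.4527, -0.0243, 0.2633]
tool_rot: [-1.57, -0.017, -2.988]
contact_force: [0.2, -0.6, 0.5]
opening: 0.0003
```

```bash
python3 go.py .559 .0027 .30 -171.3
```

```text
t 14.2 pos [ 0.4527 -0.0243  0.2633] rot [ -89.95   -0.98 -171.19] F [ 0.2 -0.6  0.5] op 0.0003
shift mm [-108.5  -38.5  -10.4] twist 0.11
```

Request:
{"fn": "send_rows", "kwargs": {
  "motion": [
    [[0.03,-0.01,0.04,0],[0.06,-0.02,0.08,0],[0.08,-0.03,0.125,0],[0.08,-0.04,0.17,0],[0.08,-0.04,0.215,0],[0.08,-0.04,0.26,0],[0.08,-0.04,0.26,0]]
  ]
}}

```text
time: 14.9
tool_pos: [0.4136, -0.2977, 0.3047]
tool_rot: [-1.568, -0.017, -2.992]
contact_force: [0.9, 1.0, -0.3]
opening: 0.0003
```

```bash
python3 - <<'E'
from ln import *
crop(t,310,140,400,240,7,"t14.png"); crop(s,200,190,360,330,5,"s14.png")
cv2.imwrite("pics/t14f.png",t["frame"][:,:,::-1])
print(sensors.observe()["tool_pos"])
E
python3 fit.py
```

```text
[ 0.41340742 -0.29351672  0.30480091]
(array([348.51267057, 186.31189084]), np.int32(513), (np.int64(336), np.int64(361), np.int64(174), np.int64(199)))
(array([304.66445623, 224.11140584]), np.int32(754), (np.int64(291), np.int64(319), np.int64(208), np.int64(240)))
dome single [0.55967324 0.00224537] 580.474878730718 513
dome single [0.5573713  0.00351654] 801.6008506380022 754
dome both [0.55841467 0.00301901] [-0.32055174  0.55436981  0.1126435   0.46404669]
(array([266.98569571, 201.01560468]), np.int32(1538), (np.int64(245), np.int64(289), np.int64(179), np.int64(223)))
(array([364.25884123, 173.8427389 ]), np.int32(1329), (np.int64(342), np.int64(386), np.int64(156), np.int64(192)))
cone [0.53157068 0.18952546 0.19217161 0.05157702] [-0.06656873 -0.10716966  0.58076434 -0.35850954  0.26834947 -0.50603271]
dist 0.18842838260772568 yaw 98.19036688990927
```

View pics/s14.png

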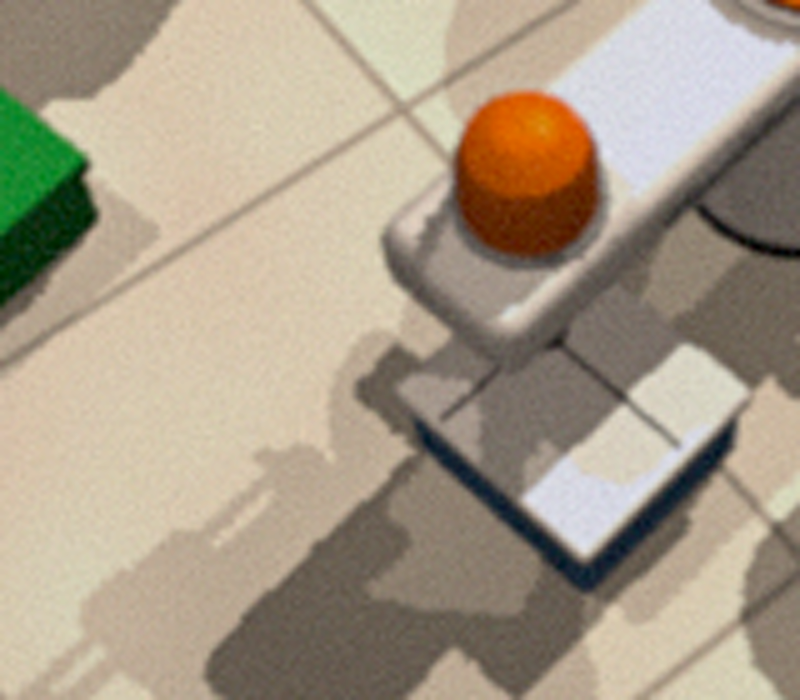

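View pics/t14.png

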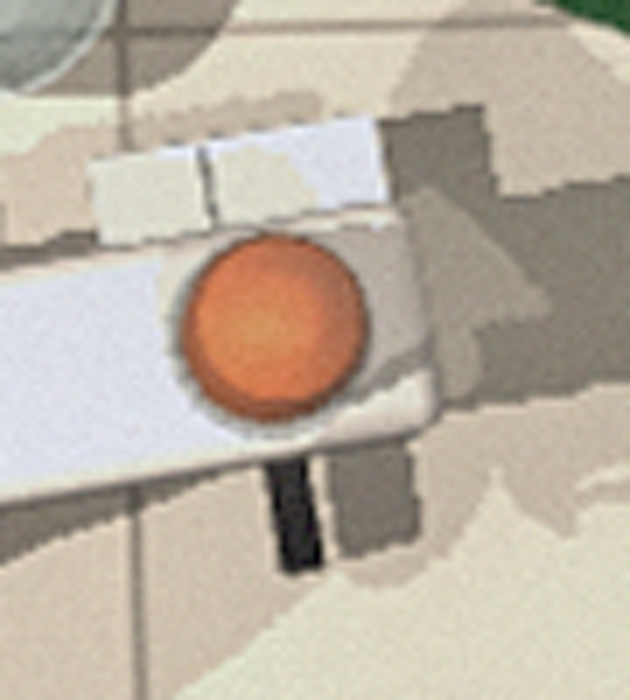

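Run:
```python
from ln import *
from scipy.optimize import least_squares
# picks: (cam, crop px, feature, z): feature gives dish coords residual
T=lambda p:g(p,310,140,7); S=lambda p:g(p,200,190,5)
feats=[] # (cam,uv,z,axis,value)
def add(nm,c,pts,z,ax,val): 
    for p in pts: feats.append((nm,c,p,z,ax,val))
add("t",t,[T(p) for p in((110,156),(200,147),(300,128),(360,119))],.061,0,.061)
add("t",t,[T(p) for p in((204,150),(214,222))],.062,1,.012)
add("t",t,[T(p) for p in((286,575),(324,570))],.054,0,-.108)
add("t",t,[T(p) for p in((279,520),)],.055,1,.008); add("t",t,[T(p) for p in((316,520),)],.055,1,-.008)
add("s",s,[S(p) for p in((735,400),(680,460),(610,537))],.061,0,.061)
add("s",s,[S(p) for p in((560,540),(500,485),(440,427))],.061,1,-.056)
add("s",s,[S(p) for p in((445,416),(490,374))],.062,0,-.032)
add("s",s,[S(p) for p in((565,345),(620,391),(678,443))],.062,1,.012)
def res(p,fs):
    c,q=np.cos(p[2]),np.sin(p[2]); o=[]
    for nm,cc,uv,z,ax,val in fs:
        d=atz(cc,uv,z)[:2]-p[:2]; o.append(((c*d[0]+q*d[1]) if ax==0 else (-q*d[0]+c*d[1]))-val)
    return np.array(o)
for nm in("t","s","ts"):
    fs=[f for f in feats if f[0] in nm]; r=least_squares(res,[.59,-.005,.15],args=(fs,))
    c,q=np.cos(r.x[2]),np.sin(r.x[2]); v=r.x[:2]+[c*-.032-q*.012,q*-.032+c*.012]
    print(nm,"yaw",np.degrees(r.x[2]),"valve",np.round(v,4),np.round(r.fun*1e3,1))
```

```text
t yaw 7.760667709644766 valve [0.5565 0.0029] [ 0.2 -1.9 -0.8 -1.  -0.1  0.7  1.9  1.5 -1.4  0.9]
s yaw 8.878401351940605 valve [0.5575 0.004 ] [-1.6 -0.3  1.4 -1.6 -0.8  1.1  0.2  0.4  1.   0.8 -0.6]
ts yaw 8.397316820859237 valve [0.5569 0.0037] [-0.  -2.4 -1.7 -2.2 -1.9 -0.8  1.3  0.8 -1.5  0.7 -1.2  0.4  2.5 -0.7
 -0.2  1.3  1.3  1.3  1.3  1.4  0.3]
```

```bash
python3 go.py .4475 -.025 .28 -171.3;python3 go.py .4475 -.025 .051 -171.3
```

```text
t 15.2 pos [ 0.4141 -0.292   0.3054] rot [ -89.94   -0.97 -171.1 ] F [-0.8  0.4 -1.4] op 0.0005
shift mm [ -74.7   23.9 -258.7] twist 0.2
t 15.2 pos [ 0.4141 -0.292   0.3054] rot [ -89.94   -0.97 -171.1 ] F [-0.8  0.4 -1.4] op 0.0005
shift mm [ -78.6  252.9 -258.9] twist 0.2
```

Request:
{"fn": "send_rows", "kwargs": {
  "motion": [
    [[-0.012,0,-0.04,0],[-0.025,0,-0.085,0],[-0.04,0.01,-0.13,0],[-0.053,0.02,-0.175,0],[-0.066,0.03,-0.22,0],[-0.077,0.04,-0.2565,0],[-0.0786,0.08,-0.259,0],[-0.0786,0.12,-0.259,0]]
  ]
}}

```text
time: 16.0
tool_pos: [0.4499, -0.022, 0.184]
tool_rot: [-1.568, -0.013, -2.982]
contact_force: [-0.4, -0.6, -0.2]
opening: 0.0005
```

```bash
python3 go.py .4475 -.025 .051 -171.3
```

```text
t 16.0 pos [ 0.4499 -0.022   0.184 ] rot [ -89.86   -0.75 -170.83] F [-0.4 -0.6 -0.2] op 0.0005
shift mm [  1.1 133.1   2.3] twist 0.47
```

Request:
{"fn": "send_rows", "kwargs": {
  "motion": [
    [[0.001,0.04,0.0023,0.5],[0.001,0.08,0.0023,0.5],[0.001,0.115,0.0023,0.5],[0.001,0.133,0.0023,0.5],[0.001,0.133,0.0023,0.5]]
  ]
}}

```text
time: 16.5
tool_pos: [0.4458, -0.0239, 0.0495]
tool_rot: [-1.57, -0.017, -2.989]
contact_force: [-0.2, 1.0, 1.0]
opening: 0.0004
```

```bash
python3 go.py .4766 -.021 .051 -171.3
```

```text
t 16.5 pos [ 0.4458 -0.0239  0.0495] rot [ -89.96   -1.   -171.25] F [-0.2  1.   1. ] op 0.0004
shift mm [-30.9  -2.1   1.8] twist 0.05
```

Request:
{"fn": "send_rows", "kwargs": {
  "motion": [
    [[-0.01,0,0.0005,0],[-0.018,0,0.001,0],[-0.024,0,0.001,0],[-0.027,0,0.001,0],[-0.03,0,0.001,0],[-0.0325,0,0.001,0],[-0.0325,0,0.001,0]]
  ]
}}

```text
time: 17.2
tool_pos: [0.4763, -0.0198, 0.0491]
tool_rot: [-1.571, -0.021, -2.989]
contact_force: [-6.6, -1.4, 7.6]
opening: 0.0006
```

```bash
python3 go.py .4766 -.021 .051 -171.3
```

```text
t 17.2 pos [ 0.4763 -0.0198  0.0491] rot [ -90.01   -1.23 -171.24] F [-6.6 -1.4  7.6] op 0.0006
shift mm [-0.1 -1.9  1.2] twist 0.06
```

Request:
{"fn": "send_rows", "kwargs": {
  "motion": [
    [[0.006,0,0,0],[0.016,0,0,0],[0.025,-0.01,0,0],[0.025,-0.05,0,0],[0.025,-0.09,0,0],[0.025,-0.135,0,0],[0.025,-0.18,0,0],[0.025,-0.225,0,0]]
  ]
}}

```text
time: 18.0
tool_pos: [0.4553, -0.0229, 0.2772]
tool_rot: [-1.571, -0.021, -2.989]
contact_force: [2.1, 0.6, -0.1]
opening: 0.0006
```

Request:
{"fn": "send_rows", "kwargs": {
  "motion": [
    [[0.03,-0.02,0.04,0],[0.06,-0.03,0.08,0],[0.08,-0.03,0.125,0],[0.08,-0.03,0.17,0],[0.08,-0.03,0.215,0],[0.08,-0.03,0.26,0],[0.08,-0.03,0.26,0]]
  ]
}}

```text
time: 18.7
tool_pos: [0.4157, -0.2962, 0.3086]
tool_rot: [-1.569, -0.021, -2.994]
contact_force: [0.3, 0.9, -0.5]
opening: 0.0007
```

Run:
```python
from ln import *
crop(t,310,140,400,240,7,"t15.png"); crop(s,200,190,360,330,5,"s15.png")
```

```text
(no output)
```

View pics/s15.png

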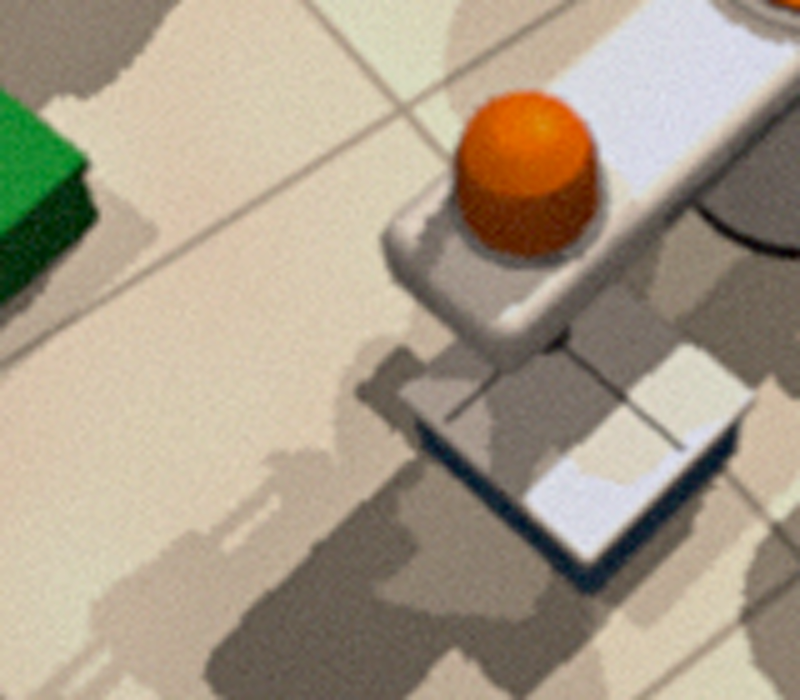

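View pics/t15.png

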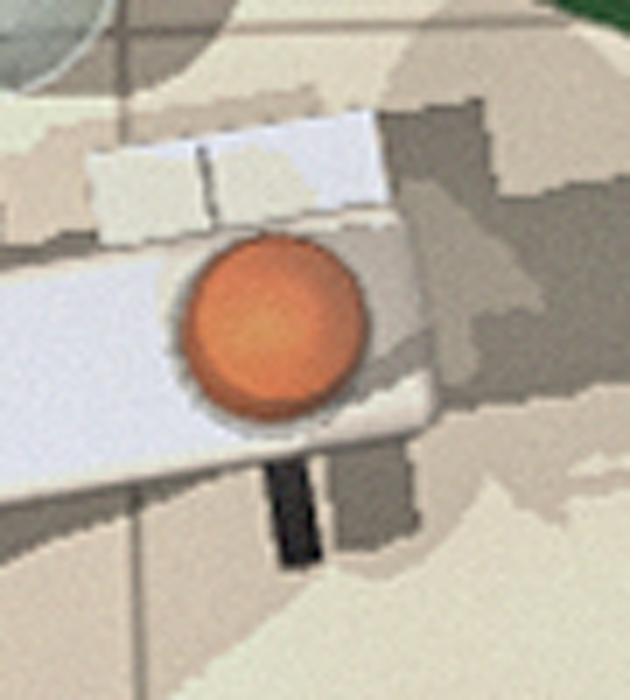

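```bash
python3 go.py .559 .0028 .285 -171.3
```

```text
t 18.8 pos [ 0.4156 -0.2921  0.3088] rot [ -90.06   -1.21 -171.36] F [-0.1  0.7  0.4] op 0.0004
shift mm [-186.6   20.1 -270. ] twist -0.06
```

Request:
{"fn": "send_rows", "kwargs": {
  "motion": [
    [[-0.026,0,-0.038,0],[-0.052,0,-0.076,0],[-0.078,0,-0.114,0],[-0.104,0,-0.152,0],[-0.13,0,-0.19,0],[-0.156,0,-0.228,0],[-0.18,0,-0.26,0],[-0.1866,0.005,-0.27,0]]
  ]
}}

```text
time: 19.6
tool_pos: [0.5594, 0.0077, 0.3011]
tool_rot: [-1.573, -0.019, -2.985]
contact_force: [0.9, 0.2, -0.0]
opening: 0.0003
```

```bash
python3 go.py .559 .0028 .262 -171.3
```

```text
t 19.6 pos [0.5594 0.0077 0.3011] rot [ -90.1    -1.09 -171.04] F [ 0.9  0.2 -0. ] op 0.0003
shift mm [ 0.4 39.1  4.9] twist 0.26
```

Descend to touch the dome (TCP ~0.26), then in small steps.

Request:
{"fn": "send_rows", "kwargs": {
  "motion": [
    [[0.0004,0.012,0.0045,0],[0.0004,0.024,0.0045,0],[0.0004,0.034,0.0045,0],[0.0004,0.038,0.0045,0],[0.0004,0.038,0.0045,0]]
  ]
}}

```text
time: 20.1
tool_pos: [0.5584, 0.0022, 0.2623]
tool_rot: [-1.573, -0.021, -2.987]
contact_force: [0.2, 0.6, -0.2]
opening: 0.0006
```

Request:
{"fn": "send_rows", "kwargs": {
  "motion": [
    [[0,0.004,0,0],[0,0.008,0,0],[0,0.011,0,0],[0,0.014,0,0],[0,0.016,0,0],[0,0.016,0,0]]
  ]
}}

```text
time: 20.7
tool_pos: [0.5582, 0.0021, 0.2462]
tool_rot: [-1.573, -0.02, -2.987]
contact_force: [1.4, -1.0, 2.9]
opening: 0.0006
```

```bash
python3 go.py .559 .0028 .238 -171.3
```

```text
t 20.7 pos [0.5582 0.0021 0.2462] rot [ -90.11   -1.17 -171.14] F [ 1.4 -1.   2.9] op 0.0006
shift mm [-1.1  8.2 -0.5] twist 0.16
```

Request:
{"fn": "send_rows", "kwargs": {
  "motion": [
    [[0,0.002,0,0],[0,0.004,0,0],[0,0.006,0,0],[0,0.007,0,0],[0,0.008,0,0],[0,0.008,0,0]]
  ]
}}

```text
time: 21.3
tool_pos: [0.5582, 0.0021, 0.2383]
tool_rot: [-1.573, -0.02, -2.987]
contact_force: [1.1, -1.1, 3.4]
opening: 0.0005
```

Request:
{"fn": "send_rows", "kwargs": {
  "motion": [
    [[0,0.001,0,0],[0,0.001,0,0]]
  ]
}}

```text
time: 21.5
tool_pos: [0.5582, 0.0021, 0.2378]
tool_rot: [-1.572, -0.02, -2.987]
contact_force: [0.5, -0.9, 6.3]
opening: 0.0001
```

Request:
{"fn": "send_rows", "kwargs": {
  "motion": [
    [[0,0.001,0,0],[0,0.002,0,0],[0,0.002,0,0]]
  ]
}}

```text
time: 21.8
tool_pos: [0.5582, 0.0021, 0.2372]
tool_rot: [-1.572, -0.018, -2.987]
contact_force: [-1.3, -0.7, 12.0]
opening: 0.0004
```

Request:
{"fn": "send_rows", "kwargs": {
  "motion": [
    [[0,0.002,0,0],[0,0.002,0,0],[0,0.002,0,0],[0,0.002,0,0],[0,0.002,0,0],[0,0.002,0,0],[0,0.002,0,0],[0,0.002,0,0]]
  ]
}}

```text
time: 22.6
tool_pos: [0.5582, 0.0021, 0.2369]
tool_rot: [-1.571, -0.016, -2.987]
contact_force: [-1.7, -0.7, 12.3]
opening: 0.0005
```

Request:
{"fn": "send_rows", "kwargs": {
  "motion": [
    [[0,0.0018,0,0],[0,0.0018,0,0],[0,0.0018,0,0],[0,0.0018,0,0]]
  ]
}}

```text
time: 23.0
tool_pos: [0.5582, 0.0021, 0.2369]
tool_rot: [-1.571, -0.015, -2.987]
contact_force: [-2.1, -1.4, 13.5]
opening: 0.0006
```

Request:
{"fn": "send_rows", "kwargs": {
  "motion": [
    [[0,-0.003,0,0],[0,-0.008,0,0],[0,-0.014,0,0],[0,-0.02,0,0],[0,-0.026,0,0],[0,-0.035,0,0],[0,-0.055,0,0],[0,-0.08,0,0]]
  ]
}}

```text
time: 23.8
tool_pos: [0.5586, 0.0026, 0.3168]
tool_rot: [-1.572, -0.018, -2.986]
contact_force: [-0.7, 0.3, 0.4]
opening: 0.0005
```

Request:
{"fn": "send_rows", "kwargs": {
  "motion": [
    [[0.03,-0.02,0.04,0],[0.06,-0.03,0.08,0],[0.09,-0.03,0.125,0],[0.12,-0.03,0.17,0],[0.14,-0.03,0.215,0],[0.15,-0.03,0.26,0],[0.15,-0.03,0.26,0]]
  ]
}}

```text
time: 24.5
tool_pos: [0.4498, -0.2817, 0.3488]
tool_rot: [-1.572, -0.019, -2.992]
contact_force: [0.3, 0.2, 0.2]
opening: 0.0005
```

```bash
python3 - <<'E'
from ln import *
crop(t,310,140,400,240,7,"t16.png"); cv2.imwrite("pics/s16.png",s["frame"][:,:,::-1])
crop(s,200,190,360,330,5,"s16c.png")
E
python3 fit.py | grep dome
```

```text
dome single [0.56021688 0.00286972] 580.409958551405 497
dome single [0.55771391 0.00469451] 801.1612731360365 728
dome both [0.55898076 0.00378076] [-0.38106464  0.54599656  0.01753198  0.64321386]
```

View pics/s16.png

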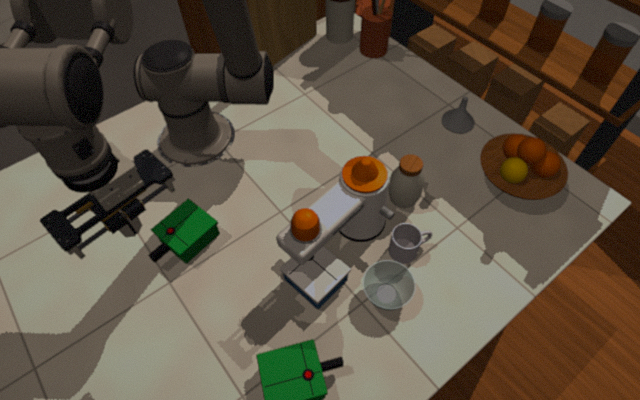

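View pics/s16c.png

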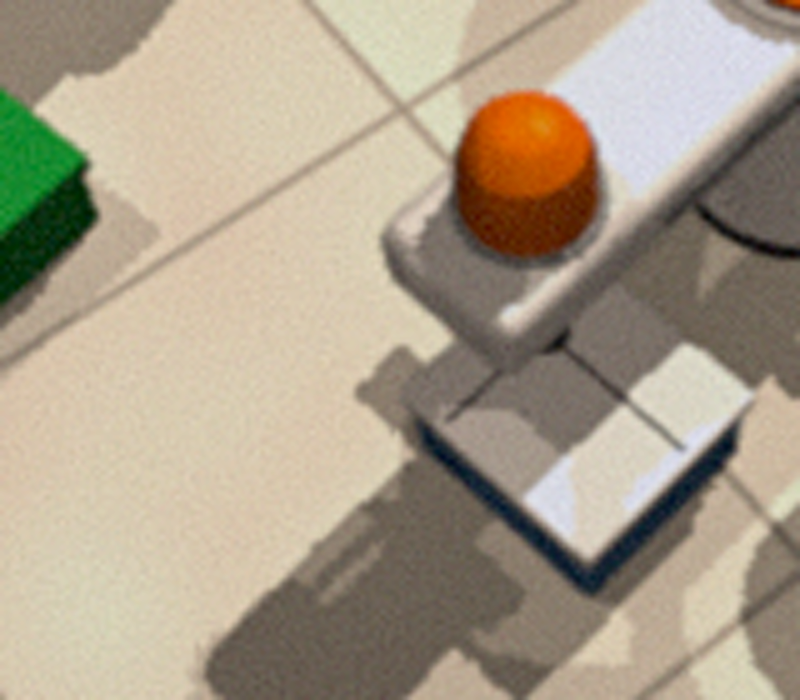

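View pics/t16.png

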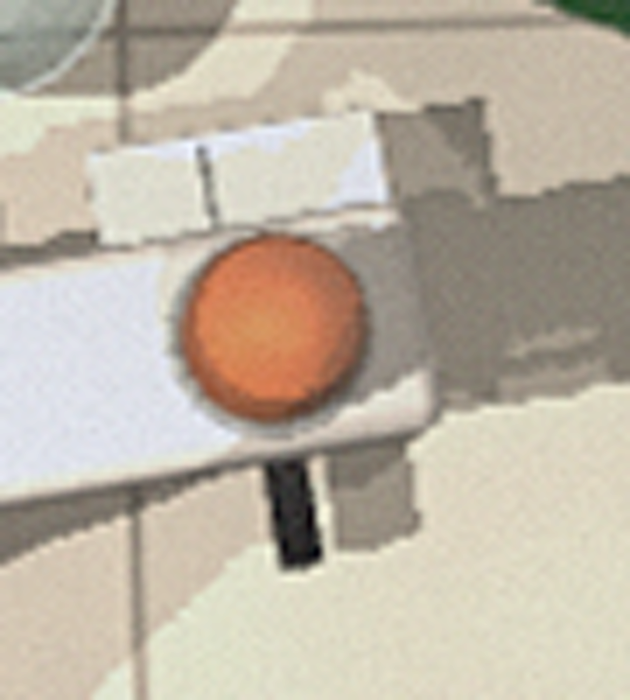

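Run:
```python
from ln import *
im=cv2.imread("pics/s16c.png"); im=cv2.resize(im,None,fx=1,fy=1); a=np.linspace(0,6.283,60)
for v,col in (((.559,.0028),(0,255,0)),((.5588,.0038),(0,0,255))):
    q=((proj(s,[(v[0]+.012*np.cos(b),v[1]+.012*np.sin(b),.0625) for b in a])-[200,190]+.5)*5-.5).astype(np.int32); cv2.polylines(im,[q],True,col,1)
cv2.imwrite("pics/s17.png",cv2.resize(im[250:450,430:700],None,fx=2.8,fy=2.8))
```

```text
(no output)
```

View pics/s17.png

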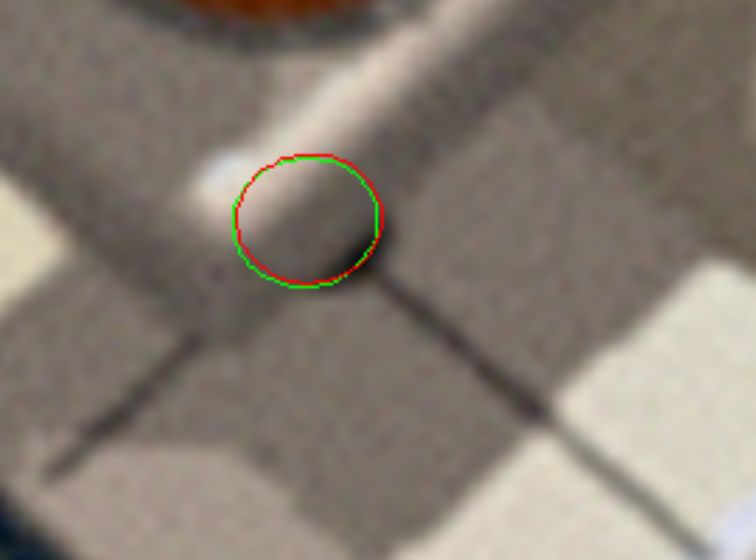

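```bash
python3 -c "
from cell import hand_in,sensors
print(sensors.observe()['time'],sensors.observe()['contact_force']); print(hand_in())"
```

```text
24.8 [-0.17978845 -0.07201315 -0.5837123 ]
the job is handed in; nothing more can be done
None
```

I slid the dish under the nozzle, let go of it, pressed the dome until the nozzle seated, and let it spring back. I handed in at about 25 s of the 61 s allowed.

**Placing the dish:** The interface only turns the tool about its own axis, so it could not lean back towards the juicer's -x as you advised. Instead I gripped the handle straight down and turned the dish by about 72° as it slid. The handle now comes out from under the side of the head facing the robot, not below its -x edge. I pushed the last 12 mm or so with the fingers closed against the handle's end.

**Pressing the dome:** The force was about 3 N until the nozzle met the valve, about 22 mm down. I then held it at 12–13.5 N for just over a second and raised the tool.

**Last checks:**
- **Scene:** The dome is back up, the dish did not visibly move during the press, and the other things look untouched. The force reading is about zero.
- **Valve position:** It is hidden under the head, so I worked it out from the lid lines, edges and handle. Averaged over both cameras it is within about 1 mm of the nozzle centre. The two views disagree along the push direction: "scene" suggests about 2.5 mm too far, "top" about 1.7 mm short.
- **Forces while sliding:** The wrist read about 15 N sideways and 20 N upward once. I put this down to the gripped dish being pressed onto the worktop rather than a hit on the head, because the overlay showed about 9 mm of clearance. I backed off and gripped again.

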